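# Pull a milling-blank box from the packed rack and stand it in the tag reader

### The arm

A 6-joint arm with a two-finger parallel gripper is mounted at the origin on a cart in front of the work surface, level with it; the furniture and walls round the work are solid. World frame = base frame: x ahead of the robot, y to its left, z up, the work surface at z = 0. Lengths are in m, angles in rad, forces in N, time in s.
With the tool pointing down it reaches from about 0.275 to 0.85 m from the base axis. Payload 19 kg.
Tool frame: the origin (TCP) lies midway between the tips of the shut fingers; the grasp point (between the pads) lies 19 mm behind it (env.tcp_to_grasp is the z of the grasp point in the tool frame, in m); z points along the fingers, y is the direction in which the jaws open and shut (so a half turn about z gives the same grasp; the last joint's range is limited). The gripper opens to 85 mm and grips with 20 to 120 N. Pads are 22 mm wide; open, the fingers measure 114 mm over their backs; the gripper's body (76 mm by 85 mm) begins 54 mm behind the grasp point. The pads swing forward as they close: fully open they stand 13 mm farther back than shut.
Start: joints at [1.116, 0.15, 1.437, -0, 1.554, -0.134], TCP at [0.181, 0.546, 0.231] pointing down, gripper open.
Joint ranges: [-2.8, 2.8], [-0.68, 2.1], [0.12, 2.68], [-1.39, 4.53], [0.16, 2.79], [-2.81, 2.81]. Speed limits (rad/s): [1.89, 1.89, 2.22, 3.01, 3.01, 3.01].

### API

Orientations are given as [roll, pitch, yaw] about the fixed x, y, z axes, in that order (R = Rz(yaw) Ry(pitch) Rx(roll)).
In Python, from cell import env gives the robot as it stands.
- The arm moves only by the tool apply_moves, never from a script. Its argument "motion" is a list of rows, each a list of 3 entries, a list of its own where there are three numbers: the opening, from -1 (shut) to 1 (fully open), so that 0 is half open, then the shift along the tool's x, y, z in units of 25 mm (1.0 is 25 mm), then the turn about the tool's z in degrees. In form: [[claw, [dx, dy, dz], turn], ...]. A call has 1 to 5 rows; each row shifts and turns the commanded pose from where the row before left it, along the tool's axes as they then stand; what a row does not reach is not made up. A row lasts 1/12 s, in which the tool goes at most 41.7 mm and 7.16 degrees, less where a joint would pass 70% of its speed; a pose out of reach is approached as far as the arm can. A call is refused whole if a number of a shift passes 1 or a number of a turn 7.16, either way. A call with a gripper value outside its range is refused whole. The fingers move at their own pace and stop on an object; the grip force is fixed at half the most. Time passes only in rows, so rows that do not move let the fingers close. It gives the time, the measured TCP pose, the force and the opening at its end, in the units of the state.
- env.read_state(): the state, without advancing time (a new reading comes with each control period).
- env.read_camera(name): name is "scene" or "top" or "wrist"; returns (picture, depth): 480x640x3 uint8, red, green, blue; 480x640 float32, m along the optical axis (not along the pixel's ray), 0 where there is no reading.
- env.get_calibration(name): a dict with "vfov" (degrees; the focal length in pixels is half the picture's height over the tangent of half this angle, whatever the lens; pixels are square), "cx", "cy" (the principal point, pixels), "world_to_cam" (4x4, takes a point from world to camera coordinates). Camera axes: x right, y down, z forward; pixel columns grow to the right and rows downward; lengths in m; the calibration is good to about 2 mm. The wrist camera is an equidistant fisheye: a pixel r from the principal point sees the ray r / f radians off the axis. A picture is of the moment at which its call begins: read the wrist's pose just before it. get_calibration takes no time and is no camera call; for the wrist camera it gives the pose at the moment of the call.
- env.close_job(): hands the job in, once; it reports no verdict.
The state is a dict: "time": time; "q": joint angles; "qvel": joint speeds; "effort": joint torques, N m; "tcp_pos": TCP position; "tcp_rot": TCP orientation; "wrist_force": force on the tool from outside, world axes, zero at the start; "wrist_torque": the same for the moment, N m; "opening": finger opening in m.
Only numpy, scipy, OpenCV 4.12 (cv2) and the standard library are available. Lean on these libraries where they do the work, as an engineer would, in place of code of your own. Each camera call takes 0.05 s, during which the arm holds its last target.

### The job

Log out the milling blank in the box with the green band: it stands tightly packed between others in the rack, so hook it behind its top edge, tip it forward until it leans on the rack's front rail, and let go of it there. Then take it out and set it down on the counter on its long narrow side, let go, take it again by its plain end, and stand it, still on its long narrow side, on the reader plate with the green end in the middle between the two upright reader heads and right up to the end stop. Leave the other boxes standing upright in the rack and do not disturb the jar, the beaker or the blue tape roll.

Things in the scene. Friction and masses are not known exactly. Their poses are not given: they have to be found in the camera images.
- box_green_mid (a point): centre of the box to take: white, rigid, green band round its upper end, 0.10 to 0.21 kg; x (depth) 94 mm, y (thickness) 30 mm, z (height) 112 mm. Axes of the box: +z points to the green end (up while it stands in the rack), -x is the narrow side facing the rack's front, y is across the thickness
- tag_end (a point): centre of the 94 x 30 mm end face of that box at its green end, 56 mm along +z from its centre; same axes
- plain_end (a point): centre of the opposite, plain 94 x 30 mm end face, 56 mm along -z from its centre; same axes
- rack: fixed aluminium rack of five such boxes side by side, 32 mm apart (2 mm gaps). Origin on the counter under the inner face of the front lip, mid-width; +x runs back into the rack, y along the row. Floor 6 mm, lip 14 mm above the counter; end walls at y = +/-84 mm, 70 mm high. A box pivots forward on the lip, goes over by itself beyond about 40 degrees and rests on the rail at about 55
- rail (a point): middle of the top of the black rest rail of the rack (round bar, 12 mm thick, along the row), 57 mm in front of the lip and 46 mm above the counter; axes of the rack
- reader: fixed tag reader: grey plate 10 mm thick, two upright white heads 110 mm tall above the counter, inner faces 40 mm apart. Origin on the counter under the inner face of the end stop (40 mm high, 40 mm wide), on the middle line; +x runs from the stop along the channel to its open end. Plate x = -15 to +120, y = +/-45 mm; heads x = -6 to +44, y = +/-20 to +/-38 mm
- nest (a point): point on the plate's upper surface at the foot of the end stop, on the middle line: the green end face belongs just in front of it; axes of the reader
- box_a_mid (a point): centre of another box of the same size with a blue band, at one end of the row; stays
- box_b_mid (a point): centre of another box with a blue band; stays
- box_c_mid (a point): centre of another box with a blue band; stays
- box_d_mid (a point): centre of another box with a blue band, at the other end of the row; stays
- jar_paste: white jar with blue lid, 53 mm wide, 42 mm high, loose bystander; origin under its centre
- beaker: clear beaker, 72 mm wide, 58 mm high, loose bystander; origin under its centre
- tape_blue: blue tape roll, 52 mm wide, 18 mm high, loose bystander; origin under its centre
- row_back (a point): point in the plane of the boxes' backs at the level of their tops, mid-width: 95 mm behind the rack's origin, 118 mm above the counter; axes of the rack. Behind it the rack is open except for a strip 34 mm high, 97 to 102 mm behind the origin, so the upper backs of the boxes are free
- free_spot (a point): middle of a clear patch of counter, about 120 x 120 mm, handy for setting the box down; it does not move. A control box 65 mm high stands to its left and nearer the robot, a small handpiece cradle 40 mm high to its right and nearer the robot
There are look-alikes about, which are no part of the job. Leave any brown look-alike of the part that bears box_a_mid alone.

How it is judged:
By the outcome, as a careful person would: the job done as asked, in the order asked, and still so for the second after the job is handed in, with the robot touching nothing.
It also fails if it takes over 72 s, if anything falls off the work surface, if the arm or the gripper's body presses on something with over 40 N, if the wrist force passes 120 N, or if a joint passes its speed limit or range.

## Working session

There is one attempt and no reset: what is moved stays moved. The work goes in short steps, Python scripts to look and compute and a tool call to move; the robot and the scene stay as the last step left them, time stands still between calls to the robot, and variables do not carry over. Pictures are saved under pics/ and viewed, and the job is handed in when it is done.

Besides the shell and the picture viewer there is one more tool, called after "Call:" in YAML: its name, and indented under it one key for each argument. apply_moves: Moves the arm, as the interface text tells. Its arguments: {"type":"object","properties":{"motion":{"type":"array"}},"required":["motion"]}

```bash
ls; mkdir -p pics
python3 - <<'E'
from cell import env
import cv2,json
print(env.read_state()); print(env.tcp_to_grasp)
for n in ["scene","top","wrist"]:
    c=env.get_calibration(n); print(n,c)
    p,d=env.read_camera(n)
    cv2.imwrite(f"pics/{n}0.png",p[:,:,::-1]); 
    import numpy as np; np.save(f"pics/{n}0.npy",d)
E
```

```text
pics
{'time': 0.0, 'q': array([ 1.11601667e+00,  1.50991042e-01,  1.43803512e+00,  1.04813470e-06,
        1.55380869e+00, -1.34011382e-01]), 'qvel': array([-3.49171598e-05,  1.13095819e-03, -2.04639446e-04, -4.84603474e-04,
        2.17870232e-03,  6.69944678e-04]), 'effort': array([ 1.77034766e-03, -7.13019347e+01, -5.70904934e+01,  1.71283577e-04,
        8.56815430e-03,  1.00078485e-04]), 'tcp_pos': array([0.18120803, 0.5454346 , 0.23067056]), 'tcp_rot': array([-3.14036173e+00, -1.67010017e-04,  2.82082426e+00]), 'wrist_force': array([-0.03427108,  0.57397219, -0.95202587]), 'wrist_torque': array([-0.02335483,  0.02846352,  0.00098785]), 'opening': 0.08536075580445346}
-0.0187
scene {'vfov': 46.32110950526503, 'cx': 320.656835958357, 'cy': 229.86271923356068, 'world_to_cam': array([[ 0.68150702, -0.73173063, -0.01088432, -0.38480094],
       [-0.45854598, -0.41538706, -0.78561388,  0.34968753],
       [ 0.57033653,  0.54039234, -0.61862134,  1.03396008],
       [ 0.        ,  0.        ,  0.        ,  1.        ]])}
top {'vfov': 50.74073632584431, 'cx': 324.35188610939963, 'cy': 236.41869776441538, 'world_to_cam': array([[ 0.02437234, -0.999694  ,  0.0042294 , -0.01097963],
       [-0.9971984 , -0.02461035, -0.07063761,  0.58530935],
       [ 0.07072009, -0.00249594, -0.99749308,  1.2511605 ],
       [ 0.        ,  0.        ,  0.        ,  1.        ]])}
wrist {'vfov': 65.70646984690485, 'cx': 317.1096572174122, 'cy': 241.70934223172432, 'world_to_cam': array([[ 3.14784295e-01,  9.49163189e-01, -2.97750758e-04,
        -5.75437025e-01],
       [ 9.09641579e-01, -3.01587581e-01,  2.85652112e-01,
        -3.63160826e-02],
       [ 2.71040672e-01, -9.01896453e-02, -9.58333336e-01,
         3.77754698e-01],
       [ 0.00000000e+00,  0.00000000e+00,  0.00000000e+00,
         1.00000000e+00]])}
```

View pics/scene0.png

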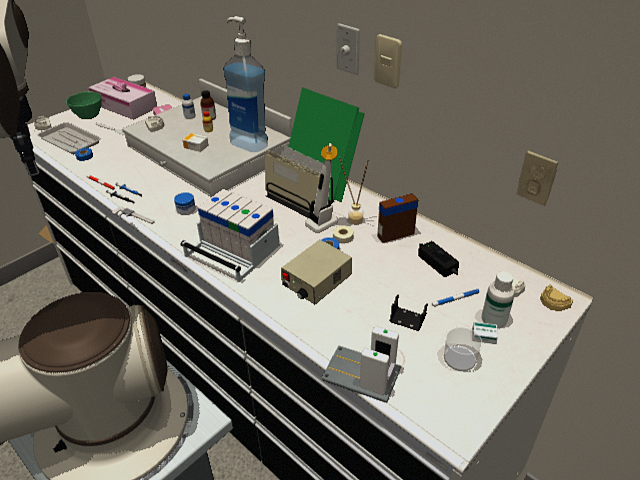

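View pics/top0.png

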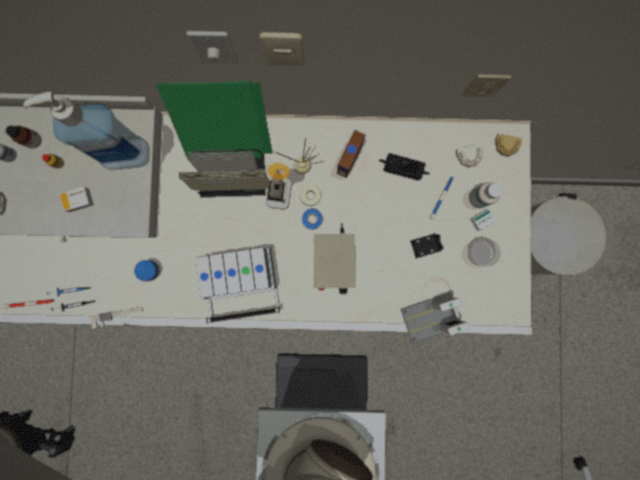

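View pics/wrist0.png

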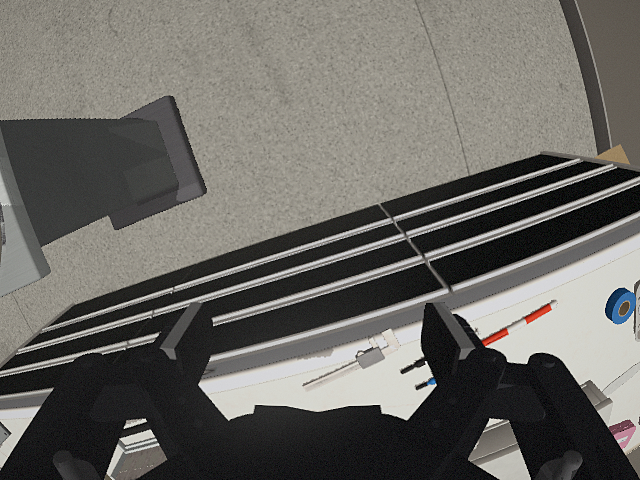

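```bash
cat > h.py <<'E'
import numpy as np,cv2
from cell import env
def K(c): return 240/np.tan(np.radians(c['vfov'])/2)
def ray(c,u,v):
    f=K(c); T=c['world_to_cam']; R=T[:3,:3]; o=-R.T@T[:3,3]
    return o,R.T@np.array([(u-c['cx'])/f,(v-c['cy'])/f,1.])
def onz(n,u,v,z,c=None):
    c=c or env.get_calibration(n); o,d=ray(c,u,v); return o+d*(z-o[2])/d[2]
def cloud(c,d):
    f=K(c); v,u=np.mgrid[:480,:640]; P=np.stack([(u-c['cx'])/f*d,(v-c['cy'])/f*d,d],-1)
    T=c['world_to_cam']; return (P-T[:3,3])@T[:3,:3]
def proj(c,p):
    f=K(c); q=c['world_to_cam'][:3,:3]@np.asarray(p)+c['world_to_cam'][:3,3]
    return q[0]/q[2]*f+c['cx'],q[1]/q[2]*f+c['cy']
def crop(p,x0,y0,x1,y1,s,name):
    cv2.imwrite(name,cv2.resize(p[y0:y1,x0:x1],None,fx=s,fy=s,interpolation=cv2.INTER_CUBIC))
E
python3 - <<'E'
from h import *
c=env.get_calibration("top"); p=cv2.imread("pics/top0.png"); d=np.load("pics/top0.npy")
hsv=cv2.cvtColor(p,cv2.COLOR_BGR2HSV)
for nm,lo,hi in [("blue",(100,120,60),(130,255,255)),("green",(40,100,60),(85,255,255))]:
    m=cv2.inRange(hsv,lo,hi); n,l,s,ce=cv2.connectedComponentsWithStats(m)
    for i in range(1,n):
        if s[i,4]>5:
            u,v=ce[i]; print(nm,ce[i].round(1),s[i,4],onz("top",u,v,.118,c).round(4),onz("top",u,v,0.,c).round(3))
W=cloud(c,d)
for u,v in [(204,277),(245,270),(240,313),(335,260),(385,215),(427,245),(430,315),(450,305),(457,327),(482,250),(312,218),(146,270)]: print(u,v,W[v,u].round(3))
crop(p,180,230,300,330,6,"pics/toprack.png"); crop(p,380,200,520,350,4,"pics/topread.png")
s=cv2.imread("pics/scene0.png"); crop(s,170,180,290,280,6,"pics/scrack.png"); crop(s,310,290,490,410,4,"pics/scread.png")
E
```

```text
blue [351.3 148.9] 43 [ 0.7861 -0.0546  0.118 ] [ 0.815 -0.061  0.   ]
blue [121.  157.3] 40 [0.7525 0.4843 0.118 ] [0.778 0.532 0.   ]
blue [107.9 158.9] 37 [0.7479 0.5147 0.118 ] [0.773 0.566 0.   ]
blue [448.3 183.6] 18 [ 0.7095 -0.2833  0.118 ] [ 0.731 -0.312  0.   ]
blue [436.9 206.1] 25 [ 0.6559 -0.2571  0.118 ] [ 0.672 -0.284  0.   ]
blue [312.  218.6] 180 [0.6194 0.0334 0.118 ] [0.632 0.036 0.   ]
blue [145.6 270.1] 337 [0.4905 0.4138 0.118 ] [0.49  0.455 0.   ]
blue [258.9 268.1] 38 [0.5015 0.1528 0.118 ] [0.502 0.168 0.   ]
blue [231.3 272.1] 37 [0.4906 0.2162 0.118 ] [0.49  0.237 0.   ]
blue [217.6 274.2] 37 [0.4852 0.2476 0.118 ] [0.484 0.272 0.   ]
blue [203.8 276.2] 38 [0.4797 0.2791 0.118 ] [0.478 0.307 0.   ]
blue [ 79.  288.5] 8 [0.4446 0.5646 0.118 ] [0.439 0.621 0.   ]
blue [ 59.2 291.3] 6 [0.437  0.6096 0.118 ] [0.431 0.67  0.   ]
green [217.2 115. ] 6365 [0.8593 0.2634 0.118 ] [0.896 0.289 0.   ]
green [256.7 154.1] 38 [0.7682 0.167  0.118 ] [0.796 0.183 0.   ]
green [481.6 215.3] 19 [ 0.6368 -0.3615  0.118 ] [ 0.651 -0.399  0.   ]
green [245.1 270.3] 35 [0.4957 0.1845 0.118 ] [0.496 0.202 0.   ]
204 277 [0.478 0.278 0.12 ]
245 270 [0.496 0.185 0.118]
240 313 [0.391 0.205 0.042]
335 260 [ 0.526 -0.024  0.062]
385 215 [ 0.646 -0.151 -0.002]
427 245 [ 0.571 -0.259  0.001]
430 315 [ 0.395 -0.267  0.006]
450 305 [ 0.427 -0.291  0.111]
457 327 [ 0.377 -0.308  0.11 ]
482 250 [ 0.562 -0.398  0.006]
312 218 [ 0.633  0.036 -0.001]
146 270 [0.49  0.439 0.042]
```

View pics/toprack.png

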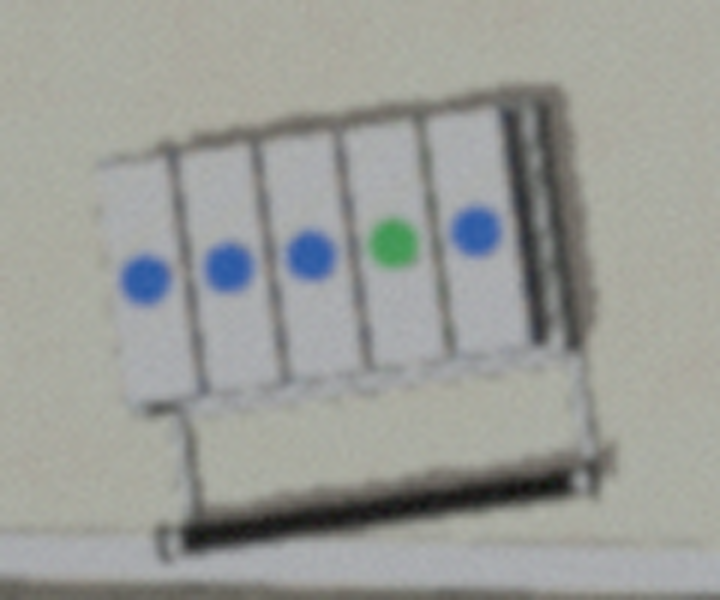

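View pics/topread.png

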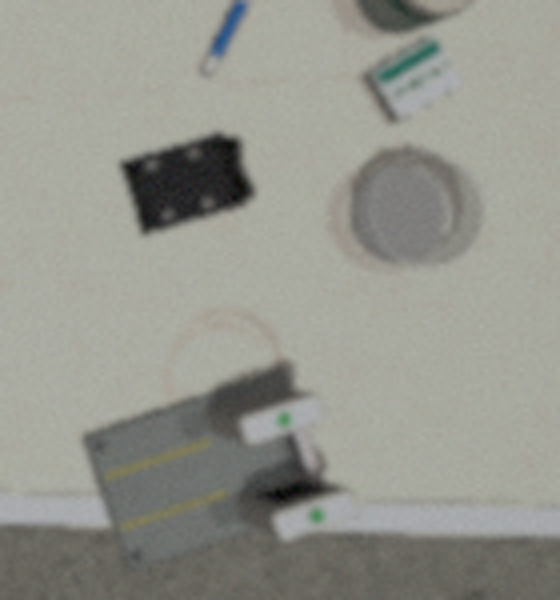

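View pics/scrack.png

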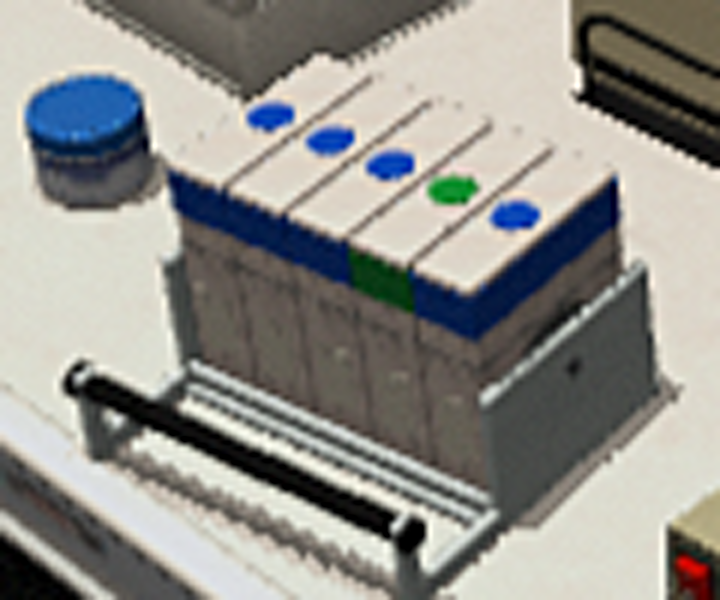

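View pics/scread.png

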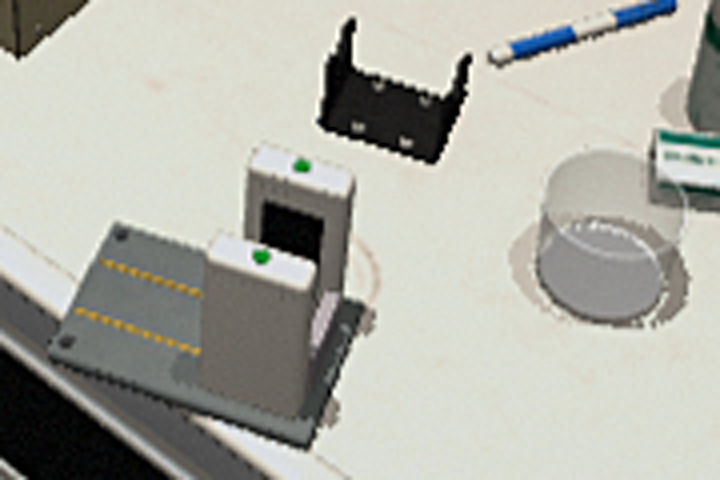

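Run:
```python
from h import *
ct=env.get_calibration("top"); cs=env.get_calibration("scene")
pt=cv2.imread("pics/top0.png"); ps=cv2.imread("pics/scene0.png")
def dots(p,lo,hi,box,amin=4):
    m=cv2.inRange(cv2.cvtColor(p,cv2.COLOR_BGR2HSV),lo,hi); n,l,s,ce=cv2.connectedComponentsWithStats(m)
    return [(ce[i],s[i]) for i in range(1,n) if s[i,4]>=amin and box[0]<ce[i][0]<box[2] and box[1]<ce[i][1]<box[3]]
G=((40,60,50),(88,255,255)); B=((100,120,60),(130,255,255))
def tri(a,b):
    o1,d1=ray(ct,*a);o2,d2=ray(cs,*b)
    t=np.linalg.lstsq(np.stack([d1,-d2],1),o2-o1,rcond=None)[0]
    p,q=o1+d1*t[0],o2+d2*t[1]; return (p+q)/2,np.linalg.norm(p-q)
for n,p,bx in (("top",pt,(430,290,480,345)),("scene",ps,(360,310,400,370))):
    for ce,s in dots(p,*G,bx): print(n,ce,s[4],onz(n,*ce,.11).round(4))
for n,p,bx in (("top",pt,(190,255,275,285)),("scene",ps,(170,180,290,240))):
    for C in (G,B):
      for ce,s in dots(p,*C,bx): print(n,ce.round(1),s,onz(n,*ce,.118).round(4))
# control box corners (top px) & cradle
W=cloud(ct,np.load("pics/top0.npy"))
for u,v in [(314,234),(355,234),(355,288),(314,288)]: print("ctrl",onz("top",u,v,.065).round(3))
for u,v in [(411,240),(438,234),(443,249),(416,258)]: print("cradle",onz("top",u,v,.01).round(3))
Ws=cloud(cs,np.load("pics/scene0.npy"))
for u,v in [(230,258),(190,250),(213,259)]: print("rail",Ws[v,u].round(3))
```

```text
top [450.5 304.5] 4 [ 0.4282 -0.2924  0.11  ]
top [458.8 328.6] 5 [ 0.3734 -0.312   0.11  ]
scene [385. 331.] 11 [ 0.4275 -0.2941  0.11  ]
scene [374.92307692 353.76923077] 13 [ 0.3726 -0.3139  0.11  ]
top [245.3 270.2] [242 267   8   8  51] [0.4958 0.1842 0.118 ]
top [258.9 268.1] [256 265   7   7  38] [0.5015 0.1528 0.118 ]
top [231.3 272.1] [228 269   7   7  37] [0.4906 0.2162 0.118 ]
top [217.6 274.2] [215 271   7   7  37] [0.4852 0.2476 0.118 ]
top [203.8 276.2] [201 273   7   7  38] [0.4797 0.2791 0.118 ]
scene [244.8 211.2] [241 209   9   5  33] [0.4942 0.1804 0.118 ]
scene [232.9 226.3] [228 221  11  11  65] [0.437  0.1562 0.118 ]
scene [183.3 198.8] [174 193  20  13 190] [0.4264 0.3324 0.118 ]
scene [214.7 199. ] [211 197   8   5  25] [0.478  0.2742 0.118 ]
scene [224.6 203.1] [221 201   8   5  25] [0.4832 0.2422 0.118 ]
scene [234.7 207.2] [231 205   8   5  28] [0.4885 0.2108 0.118 ]
scene [213.1 217.9] [198 209  30  18 179] [0.4266 0.2158 0.118 ]
scene [255.5 215.5] [252 214   8   4  28] [0.4999 0.1485 0.118 ]
scene [254.4 226.3] [238 214  34  23 205] [0.4704 0.1193 0.118 ]
ctrl [0.588 0.029 0.065]
ctrl [ 0.59  -0.071  0.065]
ctrl [ 0.46  -0.073  0.065]
ctrl [0.457 0.025 0.065]
cradle [ 0.582 -0.216  0.01 ]
cradle [ 0.599 -0.285  0.01 ]
cradle [ 0.562 -0.298  0.01 ]
cradle [ 0.537 -0.23   0.01 ]
rail [0.439 0.189 0.001]
rail [0.387 0.28  0.007]
rail [0.386 0.181 0.036]
```

```bash
cat >> h.py <<'E'
def plan(target,yaw=None,n=None,step=1.0):
    """rows in tool frame, turn spread over rows, from measured state"""
    s=env.read_state(); p=s['tcp_pos'].copy(); y=s['tcp_rot'][2]
    d=np.asarray(target)-p; dy=0 if yaw is None else (yaw-y+np.pi)%(2*np.pi)-np.pi
    k=n or int(max(np.ceil(np.linalg.norm(d)/.0255/step),np.ceil(abs(np.degrees(dy))/7.1)))
    rows=[]
    for i in range(k):
        e=d/k; x=np.array([np.cos(y),np.sin(y)]); yy=np.array([np.sin(y),-np.cos(y)])
        rows.append([[round(float(v),2) for v in (e[:2]@x/.025,e[:2]@yy/.025,-e[2]/.025)],round(-np.degrees(dy)/k,1)])
        y+=dy/k
    print("q",s['q'].round(2),"tcp",p.round(4),"yaw",np.degrees(s['tcp_rot'][2]).round(1),"dyaw",np.degrees(dy).round(1))
    for r in rows: print(r)
E
python3 - <<'E'
from h import *
c=env.get_calibration("wrist");T=c['world_to_cam'];print("campos",-T[:3,:3].T@T[:3,3])
plan([.56,.194,.23],np.radians(99.8))
E
```

```text
campos [0.11179088 0.56931007 0.37229545]
q [ 1.12  0.15  1.44 -0.    1.55 -0.13] tcp [0.1813 0.5455 0.2308] yaw 161.6 dyaw -61.8
[[-0.9, -0.41, 0.0], np.float64(2.9)]
[[-0.92, -0.36, 0.0], np.float64(2.9)]
[[-0.93, -0.31, 0.0], np.float64(2.9)]
[[-0.95, -0.27, 0.0], np.float64(2.9)]
[[-0.96, -0.22, 0.0], np.float64(2.9)]
[[-0.97, -0.17, 0.0], np.float64(2.9)]
[[-0.98, -0.12, 0.0], np.float64(2.9)]
[[-0.98, -0.07, 0.0], np.float64(2.9)]
[[-0.98, -0.02, 0.0], np.float64(2.9)]
[[-0.98, 0.03, 0.0], np.float64(2.9)]
[[-0.98, 0.08, 0.0], np.float64(2.9)]
[[-0.97, 0.14, 0.0], np.float64(2.9)]
[[-0.97, 0.19, 0.0], np.float64(2.9)]
[[-0.96, 0.23, 0.0], np.float64(2.9)]
[[-0.94, 0.28, 0.0], np.float64(2.9)]
[[-0.93, 0.33, 0.0], np.float64(2.9)]
[[-0.91, 0.38, 0.0], np.float64(2.9)]
[[-0.89, 0.42, 0.0], np.float64(2.9)]
[[-0.86, 0.47, 0.0], np.float64(2.9)]
[[-0.84, 0.51, 0.0], np.float64(2.9)]
[[-0.81, 0.56, 0.0], np.float64(2.9)]
```

Call:
apply_moves:
  motion:
    - [-1, [-0.9, -0.4, 0], 3]
    - [-1, [-0.92, -0.36, 0], 3]
    - [-1, [-0.93, -0.31, 0], 3]
    - [-1, [-0.95, -0.27, 0], 3]
    - [-1, [-0.96, -0.22, 0], 3]

```text
time: 0.57
tcp_pos: [0.2721, 0.4609, 0.231]
tcp_rot: [-3.141, 0.0, 2.557]
wrist_force: [-0.7, 0.1, 0.4]
opening: 0.0255
```

Call:
apply_moves:
  motion:
    - [-1, [-0.97, -0.17, 0], 3]
    - [-1, [-0.98, -0.12, 0], 3]
    - [-1, [-0.98, -0.07, 0], 3]
    - [-1, [-0.98, -0.02, 0], 3]
    - [-1, [-0.98, 0.03, 0], 3]

```text
time: 0.98
tcp_pos: [0.3614, 0.3763, 0.2311]
tcp_rot: [-3.141, 0.0, 2.295]
wrist_force: [0.3, 0.6, -0.3]
opening: 0.0001
```

Call:
apply_moves:
  motion:
    - [-1, [-0.98, 0.08, 0], 3]
    - [-1, [-0.97, 0.14, 0], 3]
    - [-1, [-0.97, 0.19, 0], 3]
    - [-1, [-0.96, 0.23, 0], 3]
    - [-1, [-0.94, 0.28, 0], 3]

```text
time: 1.4
tcp_pos: [0.4505, 0.2915, 0.2311]
tcp_rot: [-3.141, 0.0, 2.033]
wrist_force: [0.8, 0.7, 0.1]
opening: -0.0001
```

Run:
```python
from h import *
print(env.read_state()['time'])
plan([.56,.194,.23],np.radians(99.8))
```

```text
1.4
q [ 0.43  0.07  1.53 -0.    1.55 -0.03] tcp [0.4505 0.2915 0.2311] yaw 116.5 dyaw -16.7
[[-0.91, 0.36, 0.01], np.float64(2.8)]
[[-0.89, 0.41, 0.01], np.float64(2.8)]
[[-0.87, 0.45, 0.01], np.float64(2.8)]
[[-0.84, 0.49, 0.01], np.float64(2.8)]
[[-0.82, 0.53, 0.01], np.float64(2.8)]
[[-0.79, 0.57, 0.01], np.float64(2.8)]
```

Call:
apply_moves:
  motion:
    - [-1, [-0.91, 0.36, 0], 3]
    - [-1, [-0.89, 0.41, 0], 3]
    - [-1, [-0.87, 0.45, 0], 3]
    - [-1, [-0.84, 0.49, 0], 3]
    - [-1, [-0.82, 0.53, 0], 3]

```text
time: 1.82
tcp_pos: [0.5413, 0.2098, 0.2311]
tcp_rot: [-3.141, 0.0, 1.771]
wrist_force: [-0.4, 0.4, 0.5]
opening: 0.0001
```

Call:
apply_moves:
  motion:
    - [-1, [-0.78, 0.57, 0], 1.5]
    - [-1, [0, 0, 0], 0]

```text
time: 1.98
tcp_pos: [0.5607, 0.1918, 0.2304]
tcp_rot: [-3.141, 0.001, 1.743]
wrist_force: [-0.4, -1.0, 0.4]
opening: -0.0001
```

Run:
```python
from h import *
print(env.read_state()['tcp_pos'],np.degrees(env.read_state()['tcp_rot']))
c=env.get_calibration("wrist");p,d=env.read_camera("wrist")
cv2.imwrite("pics/w1.png",p[:,:,::-1]); np.save("pics/w1.npy",d); np.save("pics/w1c.npy",c,allow_pickle=True)
```

```text
[0.56073224 0.19175753 0.23044397] [-1.79957750e+02  5.81448130e-02  9.98625171e+01]
```

View pics/w1.png

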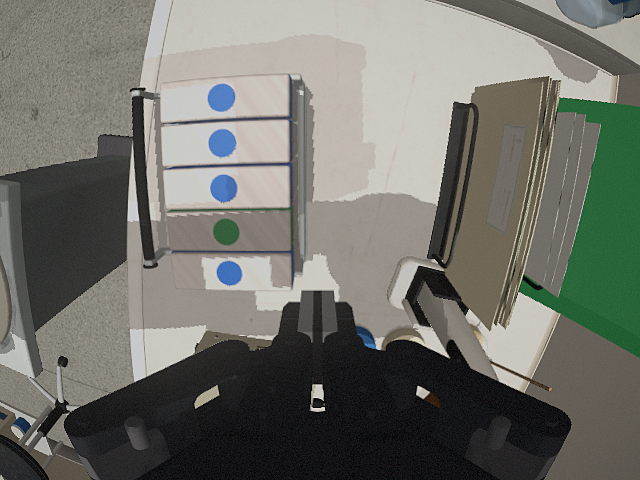

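```bash
cat >> h.py <<'E'
def wray(c,u,v):
    f=K(c); T=c['world_to_cam']; R=T[:3,:3]; o=-R.T@T[:3,3]
    a,b=u-c['cx'],v-c['cy']; r=np.hypot(a,b)+1e-9; t=r/f
    return o,R.T@np.array([np.sin(t)*a/r,np.sin(t)*b/r,np.cos(t)])
def wonz(c,u,v,z):
    o,d=wray(c,u,v); return o+d*(z-o[2])/d[2]
def wproj(c,p):
    q=c['world_to_cam'][:3,:3]@np.asarray(p)+c['world_to_cam'][:3,3]
    t=np.arctan2(np.hypot(q[0],q[1]),q[2]); a=np.arctan2(q[1],q[0]); r=K(c)*t
    return c['cx']+r*np.cos(a),c['cy']+r*np.sin(a)
E
python3 - <<'E'
from h import *
c=np.load("pics/w1c.npy",allow_pickle=True).item(); p=cv2.imread("pics/w1.png")
hsv=cv2.cvtColor(p,cv2.COLOR_BGR2HSV)
for C in (((40,60,40),(88,255,255)),((100,120,60),(130,255,255))):
    m=cv2.inRange(hsv,*C); n,l,s,ce=cv2.connectedComponentsWithStats(m)
    for i in range(1,n):
        if s[i,4]>150 and ce[i][0]<320: print(ce[i].round(1),s[i,4],wonz(c,*ce[i],.118).round(4))
for q in [(293,209),(293,251),(169,211),(173,253)]: print(q,wonz(c,*q,.118).round(4))
print("tip",wproj(c,env.read_state()['tcp_pos']))
E
```

```text
[248.6 214.3] 233 [0.5097 0.2013 0.118 ]
[225.7 231.6] 526 [0.4945 0.1858 0.118 ]
[221.   97.2] 569 [0.4783 0.2799 0.118 ]
[221.7 142.7] 564 [0.4837 0.2486 0.118 ]
[223.2 187.9] 544 [0.4891 0.2172 0.118 ]
[228.8 272.7] 459 [0.4999 0.1545 0.118 ]
(293, 209) [0.5402 0.2102 0.118 ]
(293, 251) [0.5449 0.1798 0.118 ]
(169, 211) [0.4494 0.1941 0.118 ]
(173, 253) [0.4547 0.162  0.118 ]
tip (np.float64(315.2836290516293), np.float64(309.4788497897157))
```

Call:
apply_moves:
  motion:
    - [-1, [0.17, 0.16, 0.8], 0]
    - [-1, [0, 0, 1], 0]
    - [-1, [0, 0, 1], 0]
    - [-1, [0, 0, 0.8], 0]
    - [-1, [0, 0, 0], 0]

```text
time: 2.45
tcp_pos: [0.5594, 0.1996, 0.1371]
tcp_rot: [-3.135, 0.0, 1.748]
wrist_force: [-0.9, -1.1, -0.7]
opening: -0.0002
```

Run:
```python
from h import *
print(env.read_state()['tcp_pos'],np.degrees(env.read_state()['tcp_rot']))
c=env.get_calibration("wrist");p,d=env.read_camera("wrist")
cv2.imwrite("pics/w2.png",p[:,:,::-1])
p,d=env.read_camera("scene");crop(p[:,:,::-1],150,130,330,280,4,"pics/s2.png")
```

```text
[0.55939183 0.19959103 0.13714213] [-1.79645844e+02  8.66926360e-03  1.00178468e+02]
```

View pics/w2.png

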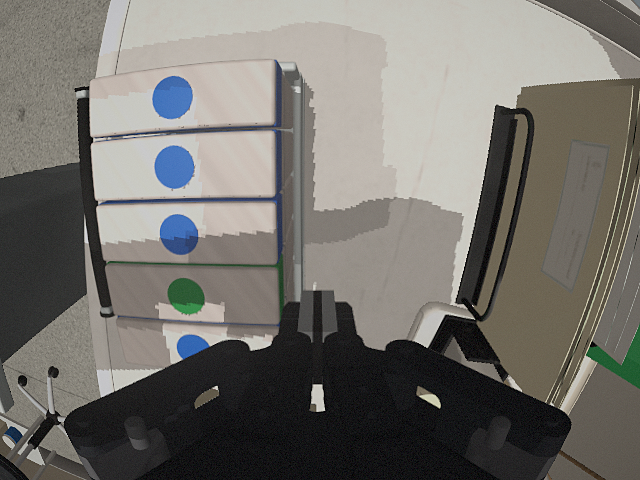

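View pics/s2.png

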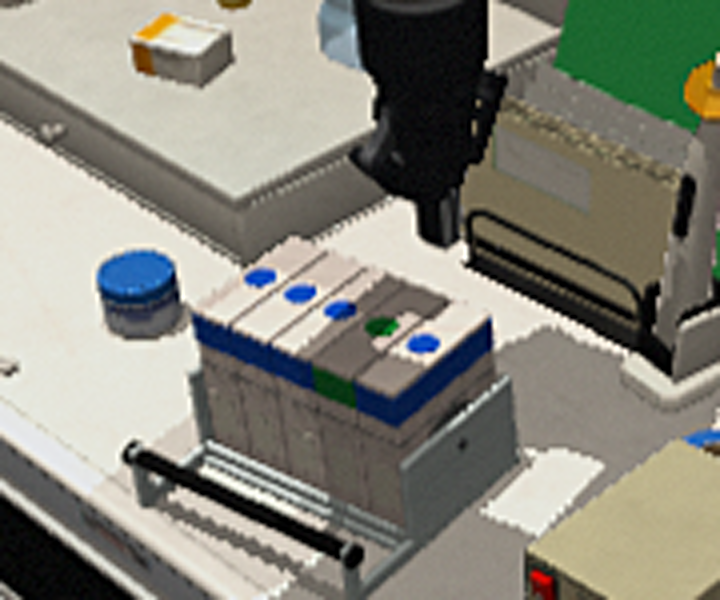

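Call:
apply_moves:
  motion:
    - [-1, [0, 0, 0], 0]
    - [-1, [0, 0, 0], 0]

```text
time: 2.72
tcp_pos: [0.5622, 0.1997, 0.143]
tcp_rot: [3.139, 0.0, 1.748]
wrist_force: [0.5, 0.4, -0.3]
opening: 0.0
```

Run:
```python
from h import *
plan([.5637,.1967,.095],np.radians(99.8))
c=env.get_calibration("wrist");p,d=env.read_camera("wrist")
hsv=cv2.cvtColor(p,cv2.COLOR_RGB2HSV)
for C in (((40,60,40),(88,255,255)),((100,120,60),(130,255,255))):
    m=cv2.inRange(hsv,*C); n,l,s,ce=cv2.connectedComponentsWithStats(m)
    for i in range(1,n):
        if s[i,4]>150 and ce[i][0]<320: print(ce[i].round(1),s[i,4],wonz(c,*ce[i],.118).round(4))
```

```text
q [ 0.21  0.24  1.51 -0.    1.39  0.04] tcp [0.5622 0.1997 0.143 ] yaw 100.1 dyaw -0.3
[[-0.06, 0.02, 0.96], np.float64(0.2)]
[[-0.06, 0.02, 0.96], np.float64(0.2)]
[232.7 268.8] 563 [0.5197 0.2026 0.118 ]
[183.6 290.3] 970 [0.4951 0.1858 0.118 ]
[170.5  98. ] 1227 [0.4789 0.2796 0.118 ]
[172.3 165. ] 1213 [0.4843 0.2484 0.118 ]
[162.3 197.7] 257 [0.4807 0.232  0.118 ]
[176.9 230.2] 1109 [0.4897 0.2171 0.118 ]
[190.5 341.6] 683 [0.4999 0.1553 0.118 ]
```

Call:
apply_moves:
  motion:
    - [-1, [-0.1, 0.06, 0.4], 0.2]
    - [-1, [0, 0, 0.6], 0]
    - [-1, [0, 0, 0.6], 0]
    - [-1, [0, 0, 0.3], 0]
    - [-1, [0, 0, 0], 0]

```text
time: 3.18
tcp_pos: [0.5629, 0.1969, 0.0919]
tcp_rot: [-3.139, 0.0, 1.744]
wrist_force: [0.6, -0.8, 0.4]
opening: -0.0003
```

Call:
apply_moves:
  motion:
    - [-1, [0, 0, 0], 0]
    - [-1, [0, 0, 0], 0]

```text
time: 3.35
tcp_pos: [0.564, 0.1972, 0.0946]
tcp_rot: [3.141, 0.0, 1.744]
wrist_force: [0.5, -0.5, 0.9]
opening: -0.0004
```

Run:
```python
from h import *
plan([.5637,.1967,.095],np.radians(99.8))
p,d=env.read_camera("scene");crop(p[:,:,::-1],150,130,330,280,4,"pics/s3.png")
```

```text
q [ 0.21  0.28  1.57 -0.    1.3   0.03] tcp [0.564  0.1972 0.0946] yaw 99.9 dyaw -0.1
[[-0.02, -0.02, -0.02], np.float64(0.1)]
```

View pics/s3.png

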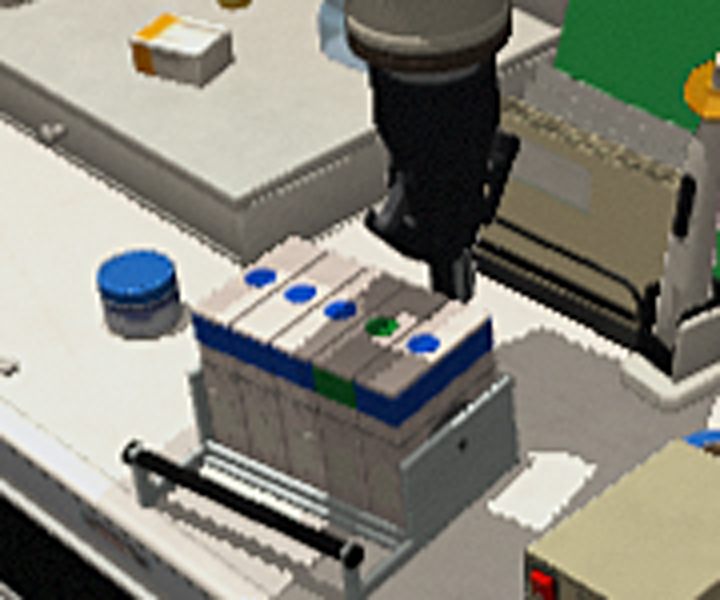

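Call:
apply_moves:
  motion:
    - [-1, [0, -0.2, 0], 0]
    - [-1, [0, -0.2, 0], 0]
    - [-1, [0, -0.15, 0], 0]
    - [-1, [0, -0.15, 0], 0]
    - [-1, [0, -0.15, 0], 0]

```text
time: 3.82
tcp_pos: [0.5426, 0.1935, 0.0943]
tcp_rot: [3.14, 0.0, 1.744]
wrist_force: [3.2, 0.4, 4.6]
opening: -0.0002
```

Run:
```python
from h import *
plan([.5637,.1967,.095],np.radians(99.8))
p,d=env.read_camera("scene");crop(p[:,:,::-1],150,130,330,280,4,"pics/s4.png")
```

```text
q [ 0.21  0.23  1.62 -0.    1.28  0.04] tcp [0.5426 0.1935 0.0943] yaw 99.9 dyaw -0.1
[[-0.02, 0.85, -0.03], np.float64(0.1)]
```

View pics/s4.png

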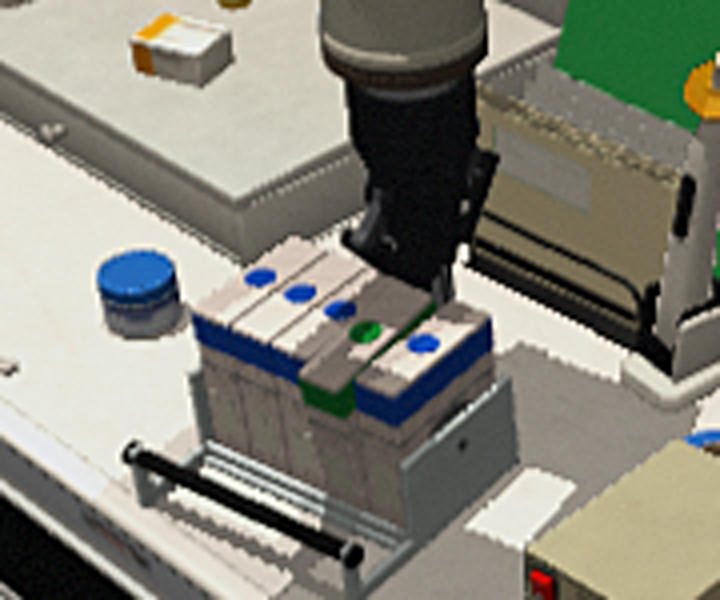

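Call:
apply_moves:
  motion:
    - [-1, [0, -0.2, -0.12], 0]
    - [-1, [0, -0.2, -0.12], 0]
    - [-1, [0, -0.2, -0.12], 0]
    - [-1, [0, -0.2, -0.12], 0]
    - [-1, [0, -0.2, -0.12], 0]

```text
time: 4.28
tcp_pos: [0.519, 0.1894, 0.1103]
tcp_rot: [3.138, -0.0, 1.744]
wrist_force: [5.4, 1.3, 9.4]
opening: -0.0
```

Run:
```python
from h import *
plan([.5637,.1967,.095],np.radians(99.8))
p,d=env.read_camera("scene");crop(p[:,:,::-1],150,130,330,280,4,"pics/s5.png")
```

```text
q [ 0.21  0.17  1.66 -0.    1.3   0.04] tcp [0.519  0.1894 0.1103] yaw 99.9 dyaw -0.1
[[-0.01, 0.91, 0.31], np.float64(0.1)]
[[-0.01, 0.91, 0.31], np.float64(0.1)]
```

View pics/s5.png

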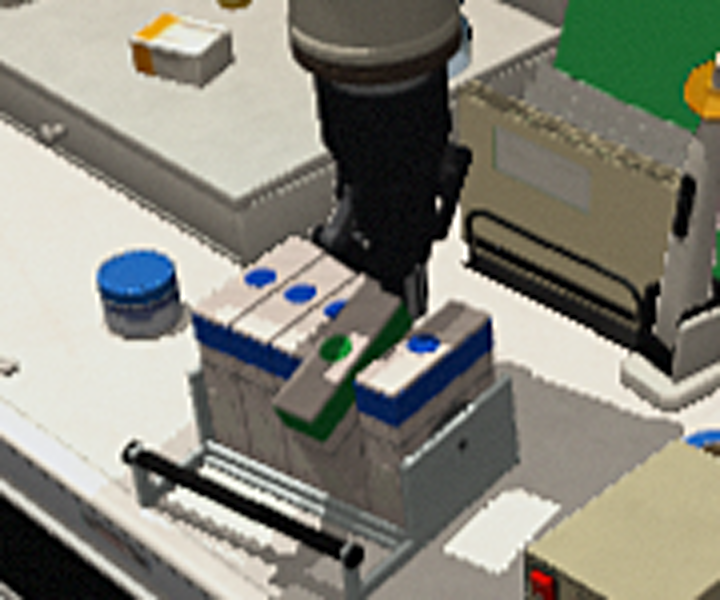

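Call:
apply_moves:
  motion:
    - [-1, [0, -0.15, -0.2], 0]
    - [-1, [0, -0.15, -0.2], 0]
    - [-1, [0, -0.2, -0.15], 0]
    - [-1, [0, -0.2, -0.15], 0]
    - [-1, [0, -0.2, -0.1], 0]

```text
time: 4.75
tcp_pos: [0.4952, 0.1853, 0.1291]
tcp_rot: [-3.141, 0.0, 1.744]
wrist_force: [-0.4, 0.6, 0.3]
opening: -0.0002
```

Run:
```python
from h import *
plan([.5637,.1967,.095],np.radians(99.8))
p,d=env.read_camera("scene");crop(p[:,:,::-1],150,130,330,280,4,"pics/s6.png")
```

```text
q [ 0.21  0.11  1.69 -0.    1.34  0.04] tcp [0.4952 0.1853 0.1291] yaw 99.9 dyaw -0.1
[[-0.01, 0.69, 0.34], np.float64(0.0)]
[[-0.0, 0.69, 0.34], np.float64(0.0)]
[[-0.0, 0.69, 0.34], np.float64(0.0)]
[[-0.0, 0.69, 0.34], np.float64(0.0)]
```

View pics/s6.png

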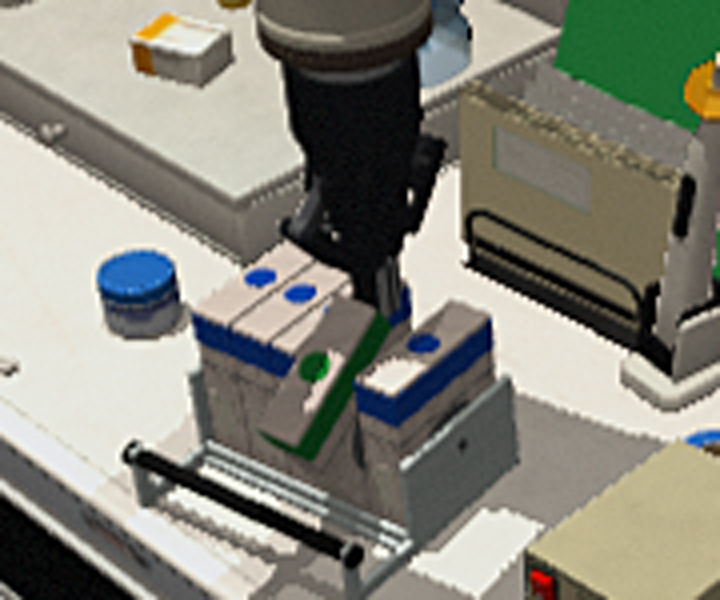

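Call:
apply_moves:
  motion:
    - [-1, [0, -0.2, -0.08], 0]
    - [-1, [0, -0.2, -0.08], 0]
    - [-1, [0, -0.2, 0], 0]
    - [-1, [0, -0.1, 0], 0]
    - [-1, [0, 0, 0], 0]

```text
time: 5.22
tcp_pos: [0.4782, 0.1823, 0.1329]
tcp_rot: [3.141, 0.0, 1.744]
wrist_force: [0.2, -0.6, 1.8]
opening: -0.0002
```

Run:
```python
from h import *
plan([.5637,.1967,.095],np.radians(99.8))
p,d=env.read_camera("scene");crop(p[:,:,::-1],150,130,330,280,4,"pics/s7.png")
```

```text
q [ 0.21  0.07  1.72 -0.    1.34  0.04] tcp [0.4782 0.1823 0.1329] yaw 99.9 dyaw -0.1
[[-0.01, 0.87, 0.38], np.float64(0.0)]
[[-0.01, 0.87, 0.38], np.float64(0.0)]
[[-0.0, 0.87, 0.38], np.float64(0.0)]
[[-0.0, 0.87, 0.38], np.float64(0.0)]
```

View pics/s7.png

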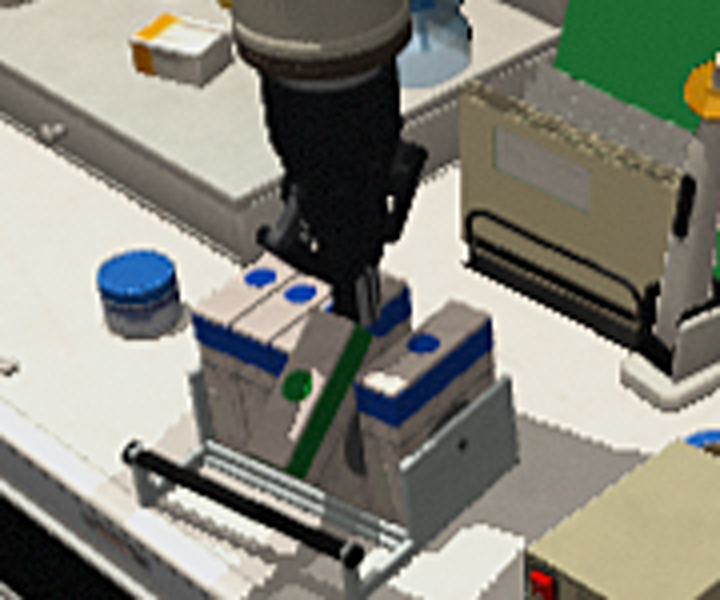

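Call:
apply_moves:
  motion:
    - [-1, [0, -0.2, 0], 0]
    - [-1, [0, -0.2, 0], 0]
    - [-1, [0, -0.2, 0], 0]
    - [-1, [0, 0, 0], 0]
    - [-1, [0, 0, 0], 0]

```text
time: 5.68
tcp_pos: [0.4643, 0.1798, 0.1338]
tcp_rot: [3.139, -0.0, 1.744]
wrist_force: [0.6, 0.0, 11.2]
opening: 0.0
```

Run:
```python
from h import *
plan([.5637,.1967,.095],np.radians(99.8))
p,d=env.read_camera("scene");crop(p[:,:,::-1],150,130,330,280,4,"pics/s8.png")
```

```text
q [ 0.21  0.04  1.76 -0.    1.34  0.04] tcp [0.4643 0.1798 0.1338] yaw 99.9 dyaw -0.1
[[-0.0, 0.81, 0.31], np.float64(0.0)]
[[-0.0, 0.81, 0.31], np.float64(0.0)]
[[-0.0, 0.81, 0.31], np.float64(0.0)]
[[-0.0, 0.81, 0.31], np.float64(0.0)]
[[-0.0, 0.81, 0.31], np.float64(0.0)]
```

View pics/s8.png

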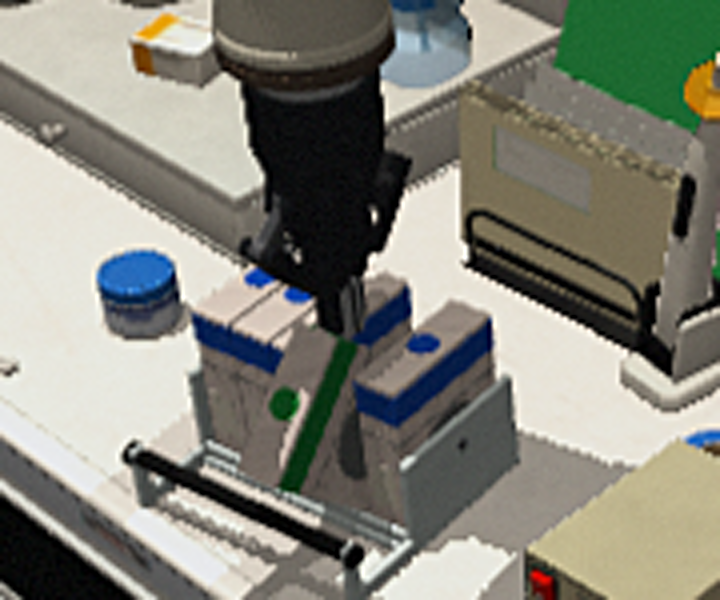

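Call:
apply_moves:
  motion:
    - [-1, [0, -0.1, -0.2], 0]
    - [-1, [0, -0.15, -0.1], 0]
    - [-1, [0, -0.1, -0.1], 0]
    - [-1, [0, 0, 0], 0]

```text
time: 6.07
tcp_pos: [0.4548, 0.1782, 0.1432]
tcp_rot: [3.141, 0.0, 1.744]
wrist_force: [0.6, -0.1, 0.5]
opening: -0.0003
```

Run:
```python
from h import *
p,d=env.read_camera("scene");crop(p[:,:,::-1],150,130,330,280,4,"pics/s9.png")
```

```text
(no output)
```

View pics/s9.png

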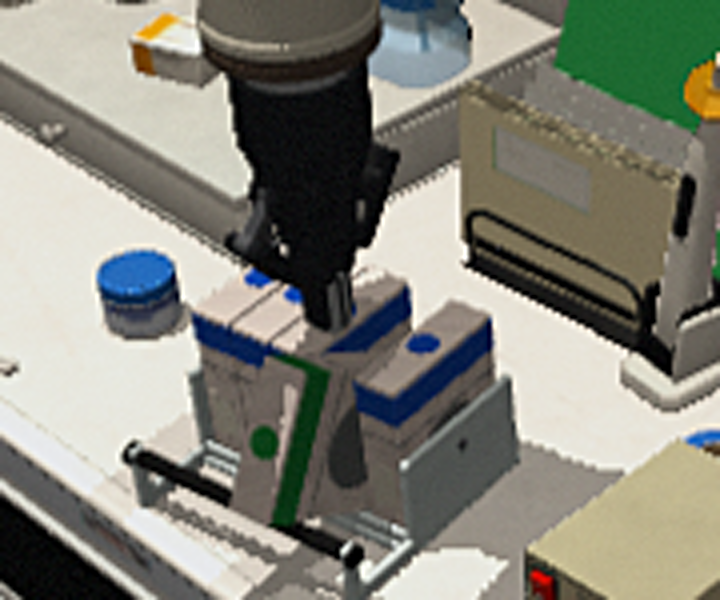

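Call:
apply_moves:
  motion:
    - [-1, [0, 0, -0.6], 0]
    - [-1, [0, 0, -0.8], 0]
    - [-1, [0, 0, -0.8], 7]
    - [1, [0, 0, -0.8], 7]
    - [1, [0, 0, -0.7], 7]

```text
time: 6.53
tcp_pos: [0.4552, 0.1782, 0.2364]
tcp_rot: [3.141, 0.0, 1.371]
wrist_force: [0.2, 0.4, 0.4]
opening: 0.0231
```

Call:
apply_moves:
  motion:
    - [1, [0, 0, 0], 7]
    - [1, [0, 0, 0], 7]
    - [1, [0, 0, 0], 7]
    - [1, [0, 0, 0], 7]
    - [1, [0, 0, 0], 7]

```text
time: 6.95
tcp_pos: [0.4552, 0.1782, 0.235]
tcp_rot: [-3.141, 0.0, 0.76]
wrist_force: [0.0, 0.8, -0.0]
opening: 0.083
```

Call:
apply_moves:
  motion:
    - [1, [0, 0, 0], 7]
    - [1, [0, 0, 0], 7]
    - [1, [0, 0, 0], 7]
    - [1, [0, 0, 0], 6]
    - [1, [0, 0, 0], 0]

```text
time: 7.37
tcp_pos: [0.4552, 0.1782, 0.235]
tcp_rot: [3.142, 0.0, 0.29]
wrist_force: [0.2, -0.1, 1.0]
opening: 0.0856
```

Run:
```python
from h import *
plan([.423,.173,.24],np.radians(9.8))
c=env.get_calibration("wrist");p,d=env.read_camera("wrist")
cv2.imwrite("pics/w3.png",p[:,:,::-1]); np.save("pics/w3c.npy",c,allow_pickle=True)
p,d=env.read_camera("top");crop(p[:,:,::-1],180,230,300,330,6,"pics/t3.png");cv2.imwrite("pics/t3f.png",p[:,:,::-1])
p,d=env.read_camera("scene");crop(p[:,:,::-1],150,130,330,280,4,"pics/s10.png")
```

```text
q [ 0.22 -0.03  1.62 -0.    1.55  1.5 ] tcp [0.4552 0.1782 0.235 ] yaw 16.6 dyaw -6.8
[[-0.65, -0.08, -0.1], np.float64(3.4)]
[[-0.65, -0.05, -0.1], np.float64(3.4)]
```

View pics/w3.png

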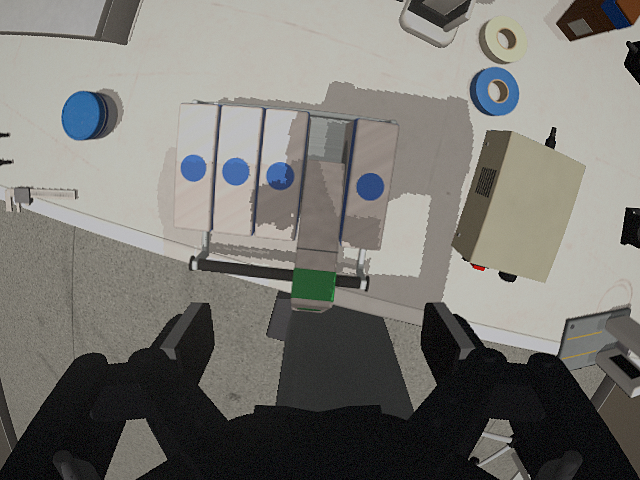

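View pics/s10.png

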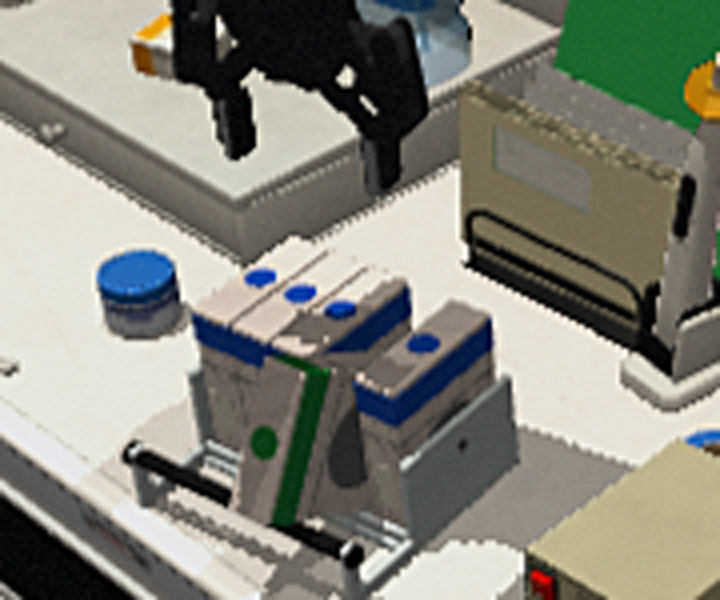

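Run:
```python
from h import *
c=np.load("pics/w3c.npy",allow_pickle=True).item()
p=cv2.imread("pics/w3.png");crop(p,260,80,380,330,2.4,"pics/w3c.png")
O=np.array([.495,.1855])-.048*np.array([.985,.17]); ex=np.array([.985,.17]);ey=np.array([-.17,.985])
for q,z in [((292,301),.151),((332,301),.151),((303,162),.087),((345,162),.087)]:
    w=wonz(c,*q,z)[:2]-O; print(q,"rack", (w@ex).round(4),(w@ey).round(4))
```

```text
(292, 301) rack -0.0306 0.013
(332, 301) rack -0.0273 -0.0137
(303, 162) rack 0.0564 0.0175
(345, 162) rack 0.0604 -0.0148
```

View pics/w3c.png

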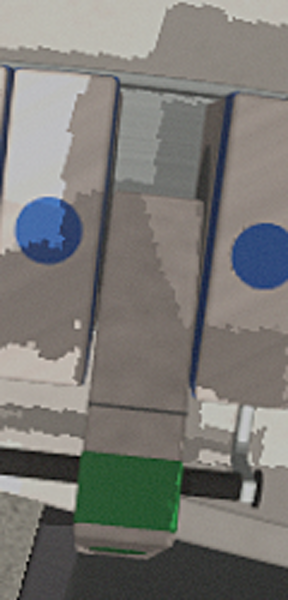

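Call:
apply_moves:
  motion:
    - [1, [-0.65, -0.08, 0], 3.4]
    - [1, [-0.65, -0.05, 0.4], 3.4]
    - [1, [0, 0, 0.8], 0]
    - [1, [0, 0, 0.8], 0]
    - [1, [0, 0, 0], 0]

```text
time: 7.93
tcp_pos: [0.4216, 0.1725, 0.1822]
tcp_rot: [3.141, 0.004, 0.18]
wrist_force: [-1.2, 0.3, -1.0]
opening: 0.085
```

Call:
apply_moves:
  motion:
    - [1, [0, 0, 0], 0]

```text
time: 8.02
tcp_pos: [0.4227, 0.1728, 0.1852]
tcp_rot: [3.141, 0.001, 0.179]
wrist_force: [0.5, -0.6, 0.0]
opening: 0.0854
```

Run:
```python
from h import *
plan([.4231,.1731,.091],np.radians(9.8))
c=env.get_calibration("wrist");p,d=env.read_camera("wrist")
cv2.imwrite("pics/w4.png",p[:,:,::-1])
```

```text
q [ 0.22 -0.08  1.77 -0.    1.45  1.61] tcp [0.4227 0.1728 0.1852] yaw 10.2 dyaw -0.4
[[0.0, -0.0, 0.94], np.float64(0.1)]
[[0.0, -0.0, 0.94], np.float64(0.1)]
[[0.0, -0.0, 0.94], np.float64(0.1)]
[[0.0, -0.0, 0.94], np.float64(0.1)]
```

View pics/w4.png

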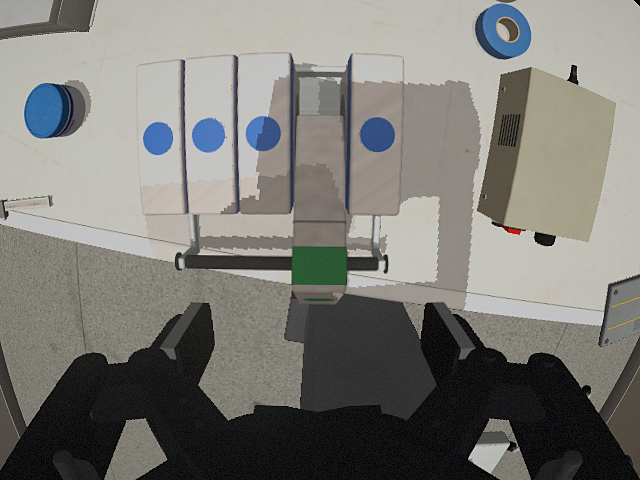

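Call:
apply_moves:
  motion:
    - [1, [0, 0, 0.8], 0]
    - [1, [0, 0, 0.8], 0]
    - [1, [0, 0, 0.8], 0]
    - [1, [0, 0, 0.8], 0]
    - [1, [0, 0, 0.5], 0]

```text
time: 8.48
tcp_pos: [0.4233, 0.1729, 0.0924]
tcp_rot: [3.142, -0.0, 0.178]
wrist_force: [-0.2, 0.5, -0.3]
opening: 0.0856
```

Call:
apply_moves:
  motion:
    - [1, [0, 0, 0], 0]
    - [1, [0, 0, 0], 0]

```text
time: 8.65
tcp_pos: [0.4236, 0.1729, 0.0938]
tcp_rot: [3.142, -0.0, 0.177]
wrist_force: [-0.5, -0.6, 0.8]
opening: 0.0856
```

Run:
```python
from h import *
plan([.4231,.1731,.091],np.radians(9.8))
c=env.get_calibration("wrist");p,d=env.read_camera("wrist")
cv2.imwrite("pics/w5.png",p[:,:,::-1])
p,d=env.read_camera("scene");crop(p[:,:,::-1],150,130,330,280,4,"pics/s11.png")
```

```text
q [ 0.22 -0.    1.89 -0.    1.26  1.61] tcp [0.4236 0.1729 0.0938] yaw 10.2 dyaw -0.4
[[-0.02, -0.01, 0.11], np.float64(0.4)]
```

View pics/w5.png

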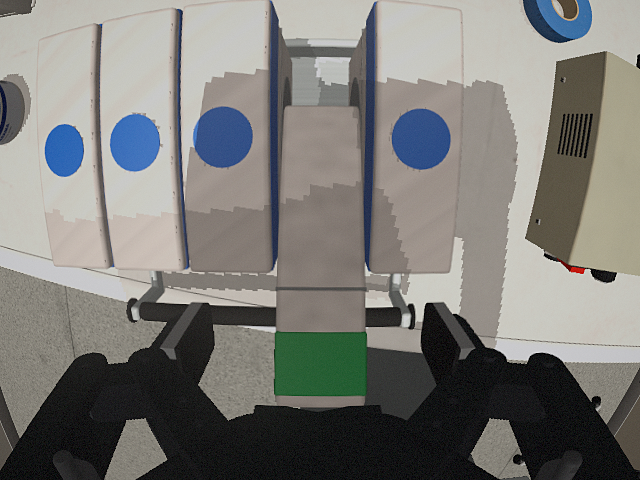

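View pics/s11.png

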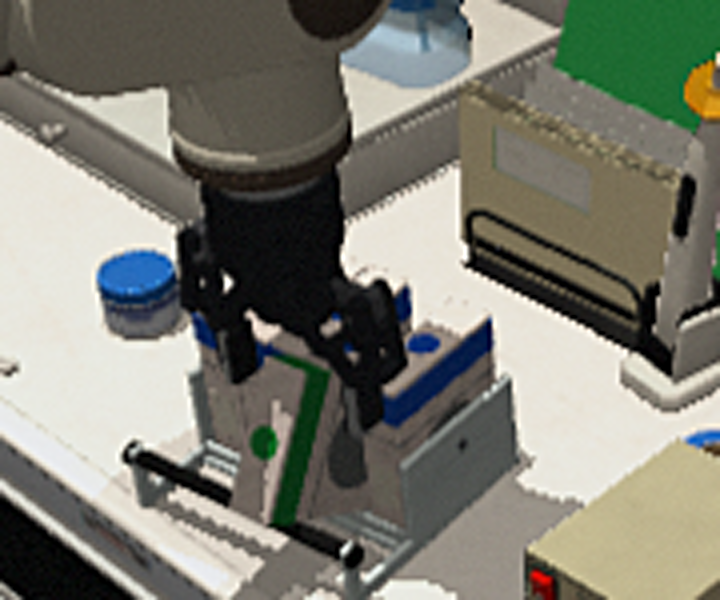

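Call:
apply_moves:
  motion:
    - [-1, [0, 0, 0], 0]
    - [-1, [0, 0, 0], 0]
    - [-1, [0, 0, 0], 0]
    - [-1, [0, 0, 0], 0]
    - [-1, [0, 0, 0], 0]

```text
time: 9.17
tcp_pos: [0.4231, 0.1729, 0.093]
tcp_rot: [-3.142, -0.0, 0.177]
wrist_force: [1.2, 0.1, 3.6]
opening: 0.0294
```

Call:
apply_moves:
  motion:
    - [-1, [0, 0, 0], 0]
    - [-1, [0, 0, 0], 0]
    - [-1, [-0.1, 0, -0.2], 0]
    - [-1, [-0.1, 0, -0.3], 0]
    - [-1, [0, 0, -0.4], 0]

```text
time: 9.58
tcp_pos: [0.4172, 0.1718, 0.1156]
tcp_rot: [3.141, 0.001, 0.177]
wrist_force: [-0.2, 0.3, -1.1]
opening: 0.0294
```

Run:
```python
from h import *
c=env.get_calibration("wrist");p,d=env.read_camera("wrist")
cv2.imwrite("pics/w6.png",p[:,:,::-1])
p,d=env.read_camera("scene");crop(p[:,:,::-1],150,130,330,280,4,"pics/s12.png")
```

```text
(no output)
```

View pics/w6.png

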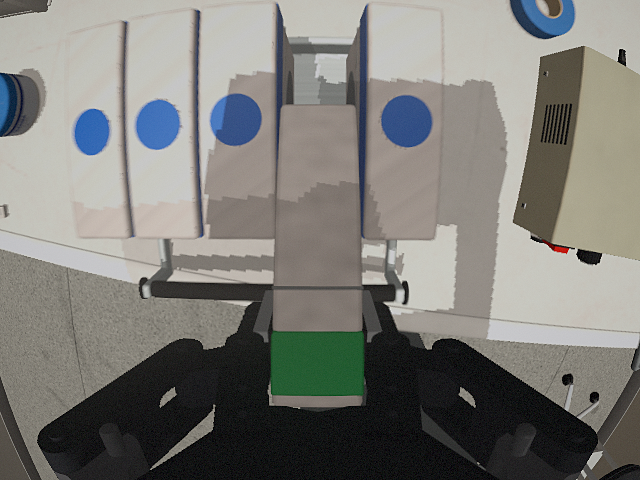

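View pics/s12.png

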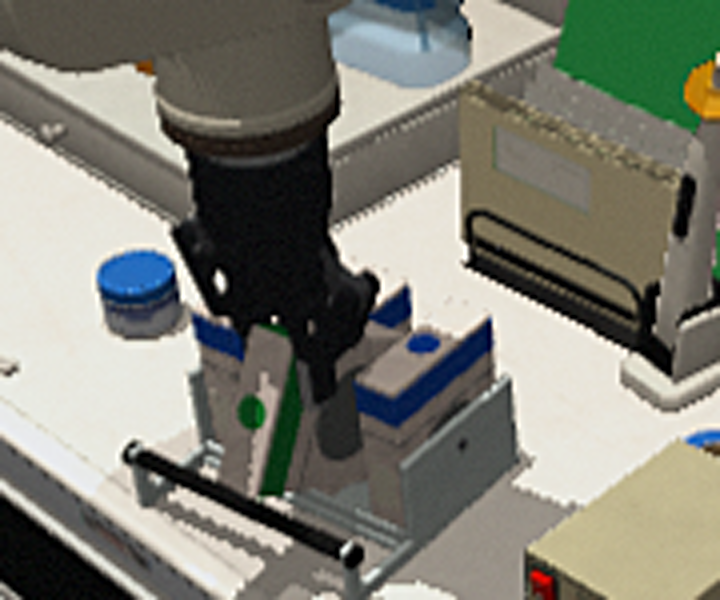

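Call:
apply_moves:
  motion:
    - [-1, [0, 0, -0.8], 0]
    - [-1, [0, 0, -1], 0]
    - [-1, [0, 0, -1], 0]
    - [-1, [0, 0, -1], 0]
    - [-1, [0, 0, -1], 0]

```text
time: 10.1
tcp_pos: [0.4179, 0.1719, 0.2367]
tcp_rot: [3.141, -0.0, 0.177]
wrist_force: [0.3, 0.6, -1.0]
opening: 0.0292
```

Call:
apply_moves:
  motion:
    - [-1, [0, 0, -0.8], 0]
    - [-1, [0, 0, 0], 0]

```text
time: 10.27
tcp_pos: [0.4191, 0.1722, 0.2593]
tcp_rot: [-3.141, -0.005, 0.177]
wrist_force: [-0.3, -0.1, 0.2]
opening: 0.0295
```

Run:
```python
from h import *
plan([.668,-.164,.24],np.radians(109.7),n=18)
p,d=env.read_camera("scene");crop(p[:,:,::-1],100,50,400,290,2.5,"pics/s13.png")
```

```text
q [ 0.22 -0.12  1.66 -0.    1.6   1.61] tcp [0.4191 0.1722 0.2593] yaw 10.1 dyaw 99.6
[[0.41, 0.83, 0.04], np.float64(-5.5)]
[[0.33, 0.87, 0.04], np.float64(-5.5)]
[[0.25, 0.9, 0.04], np.float64(-5.5)]
[[0.16, 0.92, 0.04], np.float64(-5.5)]
[[0.07, 0.93, 0.04], np.float64(-5.5)]
[[-0.02, 0.93, 0.04], np.float64(-5.5)]
[[-0.11, 0.92, 0.04], np.float64(-5.5)]
[[-0.2, 0.91, 0.04], np.float64(-5.5)]
[[-0.29, 0.88, 0.04], np.float64(-5.5)]
[[-0.37, 0.85, 0.04], np.float64(-5.5)]
[[-0.45, 0.81, 0.04], np.float64(-5.5)]
[[-0.53, 0.77, 0.04], np.float64(-5.5)]
[[-0.6, 0.71, 0.04], np.float64(-5.5)]
[[-0.66, 0.65, 0.04], np.float64(-5.5)]
[[-0.72, 0.58, 0.04], np.float64(-5.5)]
[[-0.78, 0.51, 0.04], np.float64(-5.5)]
[[-0.82, 0.43, 0.04], np.float64(-5.5)]
[[-0.86, 0.35, 0.04], np.float64(-5.5)]
```

View pics/s13.png

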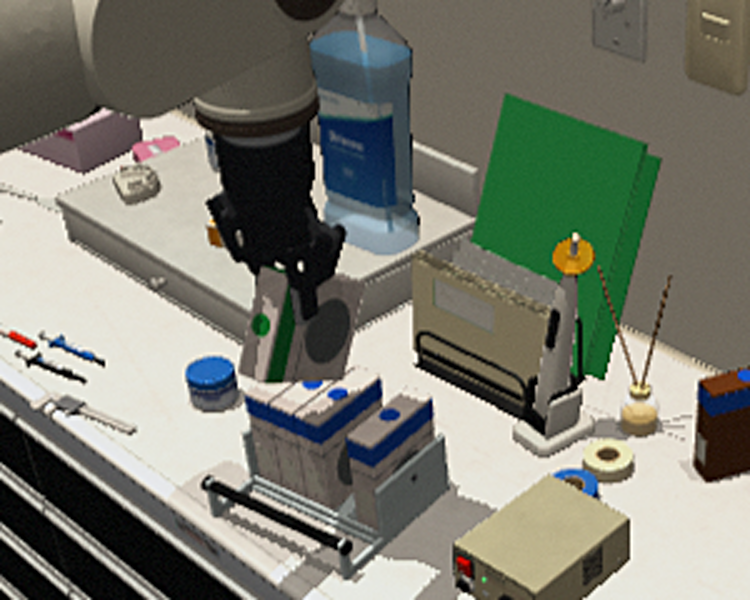

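Call:
apply_moves:
  motion:
    - [-1, [0.4, 0.83, 0], -5.5]
    - [-1, [0.33, 0.87, 0], -5.5]
    - [-1, [0.25, 0.9, 0], -5.5]
    - [-1, [0.16, 0.92, 0], -5.5]
    - [-1, [0.07, 0.93, 0], -5.5]

```text
time: 10.73
tcp_pos: [0.4873, 0.0773, 0.2541]
tcp_rot: [-3.141, 0.001, 0.661]
wrist_force: [0.4, 0.7, -0.0]
opening: 0.0291
```

Call:
apply_moves:
  motion:
    - [-1, [-0.02, 0.93, 0], -5.5]
    - [-1, [-0.1, 0.92, 0], -5.5]
    - [-1, [-0.2, 0.9, 0], -5.5]
    - [-1, [-0.3, 0.88, 0], -5.5]
    - [-1, [-0.37, 0.85, 0], -5.5]

```text
time: 11.15
tcp_pos: [0.5556, -0.0163, 0.254]
tcp_rot: [-3.14, 0.001, 1.141]
wrist_force: [0.9, 1.0, -0.8]
opening: 0.0295
```

Call:
apply_moves:
  motion:
    - [-1, [-0.45, 0.8, 0], -5.5]
    - [-1, [-0.53, 0.77, 0], -5.5]
    - [-1, [-0.6, 0.7, 0], -5.5]
    - [-1, [-0.66, 0.65, 0], -5.5]
    - [-1, [-0.7, 0.58, 0], -5.5]

```text
time: 11.57
tcp_pos: [0.6235, -0.1094, 0.2538]
tcp_rot: [-3.14, -0.0, 1.621]
wrist_force: [0.4, 0.5, -0.8]
opening: 0.0289
```

Run:
```python
from h import *
plan([.668,-.164,.24],np.radians(109.7))
```

```text
q [-0.3   0.27  1.25 -0.    1.62 -0.35] tcp [ 0.6235 -0.1094  0.2538] yaw 92.9 dyaw 16.8
[[-0.76, 0.56, 0.18], np.float64(-5.6)]
[[-0.81, 0.48, 0.18], np.float64(-5.6)]
[[-0.85, 0.4, 0.18], np.float64(-5.6)]
```

Call:
apply_moves:
  motion:
    - [-1, [-0.75, 0.56, 0], -5.6]
    - [-1, [-0.8, 0.5, 0], -5.6]
    - [-1, [-0.85, 0.4, 0], -5.3]
    - [-1, [0, 0, 0.5], 0]
    - [-1, [0, 0, 0.5], 0]

```text
time: 11.98
tcp_pos: [0.6682, -0.1636, 0.228]
tcp_rot: [-3.14, -0.001, 1.903]
wrist_force: [-0.1, -0.1, -1.7]
opening: 0.0293
```

Call:
apply_moves:
  motion:
    - [-1, [0, 0, 0.5], 0]
    - [-1, [0, 0, 0.5], 0]
    - [-1, [0, 0, 0], 0]
    - [-1, [0, 0, 0], 0]

```text
time: 12.32
tcp_pos: [0.6676, -0.1621, 0.2046]
tcp_rot: [-3.14, -0.001, 1.905]
wrist_force: [1.5, -0.2, -2.0]
opening: 0.0295
```

Run:
```python
from h import *
plan([.668,-.164,.24],np.radians(109.7))
p,d=env.read_camera("scene");crop(p[:,:,::-1],270,150,510,330,3,"pics/s14.png")
c=env.get_calibration("wrist");p,d=env.read_camera("wrist")
cv2.imwrite("pics/w7.png",p[:,:,::-1])
```

```text
q [-0.35  0.4   1.18 -0.    1.56 -0.68] tcp [ 0.6676 -0.1621  0.2046] yaw 109.1 dyaw 0.6
[[-0.04, -0.0, -0.71], np.float64(-0.3)]
[[-0.04, -0.0, -0.71], np.float64(-0.3)]
```

View pics/s14.png

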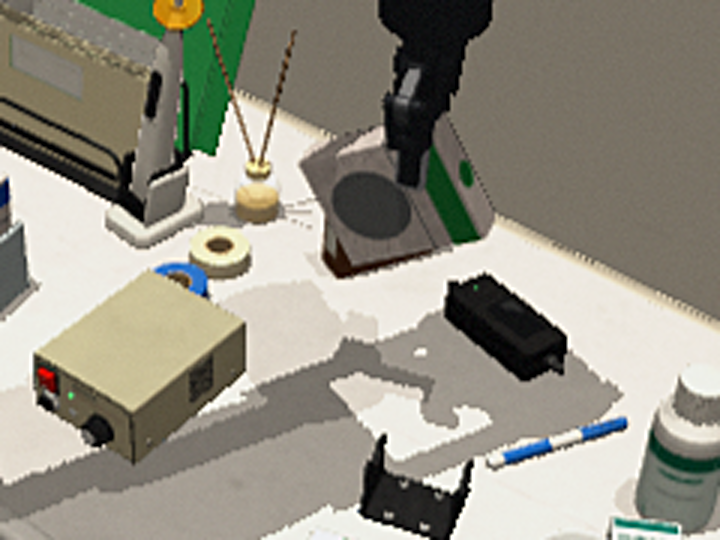

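View pics/w7.png

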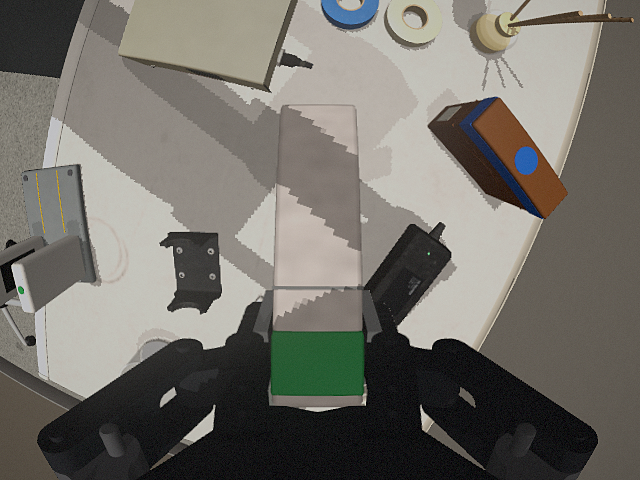

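Call:
apply_moves:
  motion:
    - [-1, [0.1, -0.45, 0.8], -0.6]
    - [-1, [0, 0, 0.9], 0]
    - [-1, [0, 0, 0.9], 0]
    - [-1, [0, 0, 0.9], 0]
    - [-1, [0, 0, 0.6], 0]

```text
time: 12.83
tcp_pos: [0.6564, -0.1638, 0.1017]
tcp_rot: [-3.141, -0.0, 1.915]
wrist_force: [0.4, 0.7, -0.7]
opening: 0.0292
```

Call:
apply_moves:
  motion:
    - [-1, [0, 0, 0], 0]
    - [-1, [0, 0, 0], 0]

```text
time: 13.0
tcp_pos: [0.6567, -0.164, 0.1035]
tcp_rot: [3.142, 0.0, 1.915]
wrist_force: [0.4, 0.4, -0.8]
opening: 0.0293
```

Run:
```python
from h import *
plan([.655,-.16,.09],np.radians(109.7))
p,d=env.read_camera("scene");crop(p[:,:,::-1],270,150,510,330,3,"pics/s15.png")
```

```text
q [-0.36  0.43  1.35 -0.    1.37 -0.7 ] tcp [ 0.6567 -0.164   0.1035] yaw 109.7 dyaw -0.0
[[0.17, -0.01, 0.54], np.float64(0.0)]
```

View pics/s15.png

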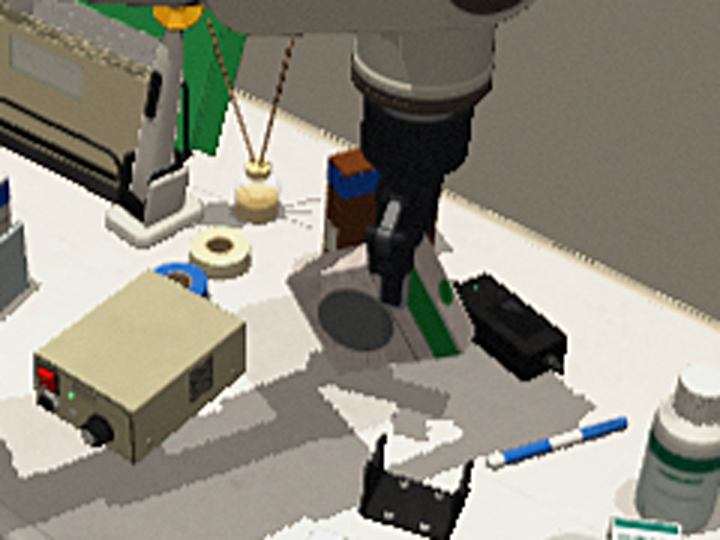

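Call:
apply_moves:
  motion:
    - [-1, [0, 0, 0.3], 0]
    - [-1, [0, 0, 0.3], 0]
    - [-1, [0, 0, 0.2], 0]
    - [-1, [0, 0, 0.1], 0]
    - [-1, [0, 0, 0.1], 0]

```text
time: 13.47
tcp_pos: [0.6597, -0.1673, 0.084]
tcp_rot: [3.134, 0.01, 1.914]
wrist_force: [2.7, -21.4, 67.7]
opening: 0.0296
```

Call:
apply_moves:
  motion:
    - [-1, [0, 0, 0.1], 0]
    - [-1, [0, 0, 0.1], 0]
    - [-1, [0, 0, 0.1], 0]

```text
time: 13.72
tcp_pos: [0.6616, -0.1702, 0.0806]
tcp_rot: [3.13, 0.018, 1.914]
wrist_force: [3.9, -22.1, 57.1]
opening: 0.0292
```

Run:
```python
from h import *
p,d=env.read_camera("scene");crop(p[:,:,::-1],270,150,510,330,3,"pics/s16.png")
```

```text
(no output)
```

View pics/s16.png

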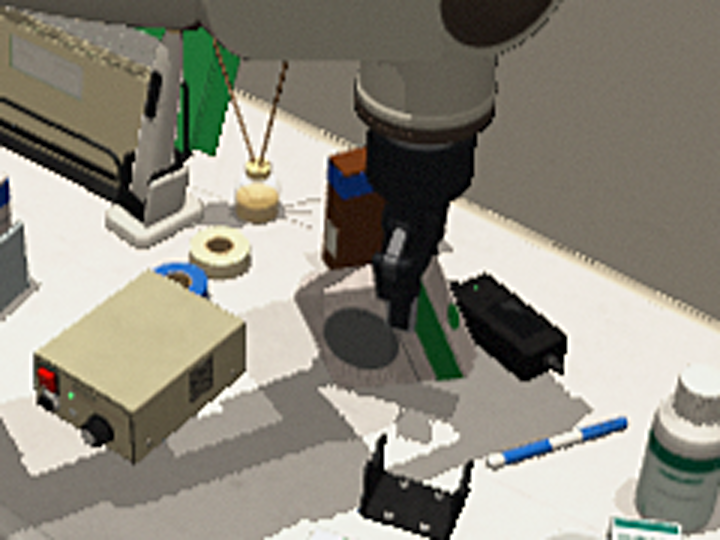

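Call:
apply_moves:
  motion:
    - [-1, [0, 0, -0.2], 0]
    - [-1, [0, 0, -0.15], 0]
    - [-1, [0, 0, 0], 0]

```text
time: 14.02
tcp_pos: [0.6571, -0.1646, 0.0803]
tcp_rot: [3.14, 0.002, 1.915]
wrist_force: [2.6, -7.3, 16.4]
opening: 0.0296
```

Call:
apply_moves:
  motion:
    - [-1, [0, 0, -0.05], 0]
    - [-1, [0, 0, 0], 0]
    - [-0.27, [0, 0, 0], 0]
    - [-0.27, [0, 0, 0], 0]

```text
time: 14.35
tcp_pos: [0.6563, -0.1637, 0.0795]
tcp_rot: [-3.141, -0.001, 1.915]
wrist_force: [1.2, 0.3, -1.4]
opening: 0.0314
```

Call:
apply_moves:
  motion:
    - [-0.25, [0, 0, 0], 0]
    - [-0.22, [0, 0, 0], 0]
    - [-0.2, [0, 0, 0], 0]

```text
time: 14.6
tcp_pos: [0.6565, -0.164, 0.08]
tcp_rot: [-3.141, -0.0, 1.915]
wrist_force: [0.0, -0.8, 0.5]
opening: 0.0344
```

Run:
```python
from h import *
p,d=env.read_camera("scene");crop(p[:,:,::-1],270,150,510,330,3,"pics/s17.png")
```

```text
(no output)
```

View pics/s17.png

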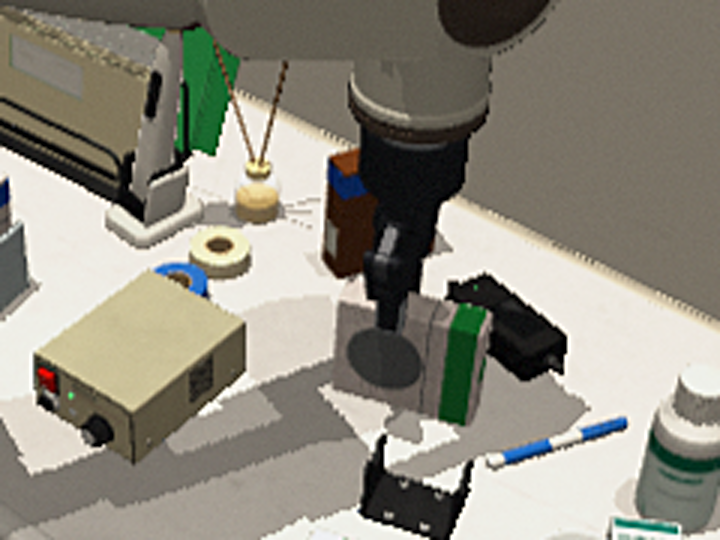

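Call:
apply_moves:
  motion:
    - [0, [0, 0, 0], 0]
    - [0, [0, 0, 0], 0]
    - [0, [0, 0, -0.6], 0]
    - [0, [0, 0, -0.8], 0]
    - [0, [0, 0, -0.8], 0]

```text
time: 15.07
tcp_pos: [0.6563, -0.164, 0.1356]
tcp_rot: [-3.141, -0.001, 1.915]
wrist_force: [-0.1, -0.2, 0.0]
opening: 0.0431
```

Call:
apply_moves:
  motion:
    - [0.5, [0, 0, -0.4], 0]
    - [0.5, [0, 0, 0], 0]
    - [0.5, [0, 0, 0], 0]

```text
time: 15.32
tcp_pos: [0.6567, -0.1641, 0.1451]
tcp_rot: [3.141, 0.0, 1.915]
wrist_force: [-0.6, -0.8, -0.7]
opening: 0.0642
```

Run:
```python
from h import *
c=env.get_calibration("wrist");p,d=env.read_camera("wrist"); np.save("pics/w8c.npy",c,allow_pickle=True)
cv2.imwrite("pics/w8.png",p[:,:,::-1])
p,d=env.read_camera("scene");cv2.imwrite("pics/s18.png",p[:,:,::-1])
```

```text
(no output)
```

View pics/w8.png

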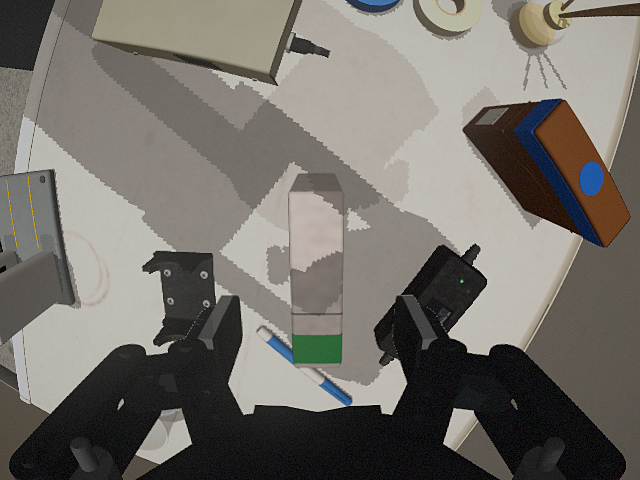

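View pics/s18.png

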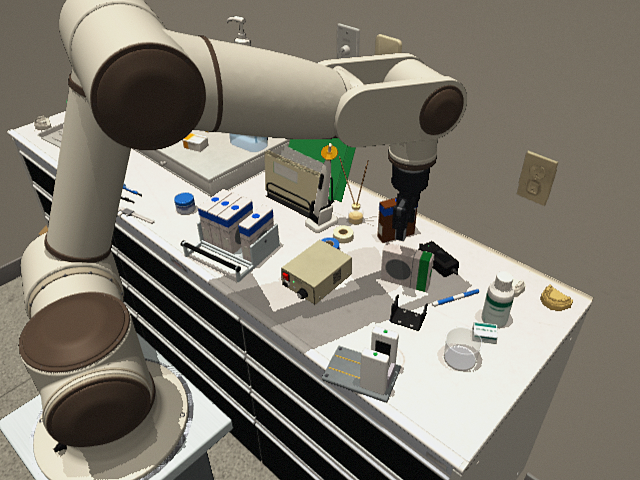

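Run:
```python
from h import *
c=np.load("pics/w8c.npy",allow_pickle=True).item()
p=cv2.imread("pics/w8.png");crop(p,260,150,380,390,3,"pics/w8c.png")
W=[wonz(c,*q,.094) for q in [(289,192),(342,192),(293,363),(341,363)]]
for w in W: print(w.round(4))
W=np.array(W); e=(W[2]+W[3]-W[0]-W[1])/2; print("len",np.linalg.norm(e),"w",np.linalg.norm(W[0]-W[1]),np.linalg.norm(W[2]-W[3]),"dir",np.degrees(np.arctan2(e[1],e[0])),"mid",W.mean(0))
print("stop dir", np.degrees(np.arctan2(-.942,.337)))
```

```text
[ 0.6281 -0.1282  0.094 ]
[ 0.6542 -0.1188  0.094 ]
[ 0.6636 -0.2282  0.094 ]
[ 0.6919 -0.2181  0.094 ]
len 0.10620574891721679 w 0.02775572149429995 0.029976101471223298 dir -69.82865109226562 mid [ 0.65944567 -0.1733124   0.094     ]
stop dir -70.31535726434974
```

View pics/w8c.png

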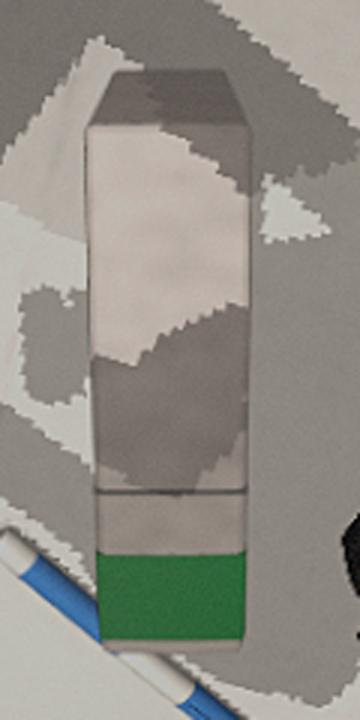

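Call:
apply_moves:
  motion:
    - [0.5, [0.87, -0.03, 0.3], 0]
    - [0.5, [0, 0, 0.8], 0]
    - [0.5, [0, 0, 0.9], 0]
    - [0.5, [0, 0, 0.9], 0]
    - [0.5, [0, 0, 0.8], 0]

```text
time: 15.83
tcp_pos: [0.6477, -0.1434, 0.0502]
tcp_rot: [-3.14, -0.001, 1.915]
wrist_force: [0.6, 0.4, 0.0]
opening: 0.0637
```

Call:
apply_moves:
  motion:
    - [0.5, [0, 0, 0.15], 0]
    - [0.5, [0, 0, 0], 0]

```text
time: 16.0
tcp_pos: [0.6475, -0.1435, 0.0469]
tcp_rot: [-3.139, -0.002, 1.915]
wrist_force: [0.0, 0.5, 0.6]
opening: 0.0642
```

Run:
```python
from h import *
plan([.6487,-.144,.046],np.radians(109.8))
c=env.get_calibration("wrist");p,d=env.read_camera("wrist")
cv2.imwrite("pics/w9.png",p[:,:,::-1])
```

```text
q [-0.33  0.45  1.44 -0.    1.26 -0.68] tcp [ 0.6475 -0.1435  0.0469] yaw 109.7 dyaw 0.1
[[-0.03, 0.04, 0.04], np.float64(-0.1)]
```

View pics/w9.png

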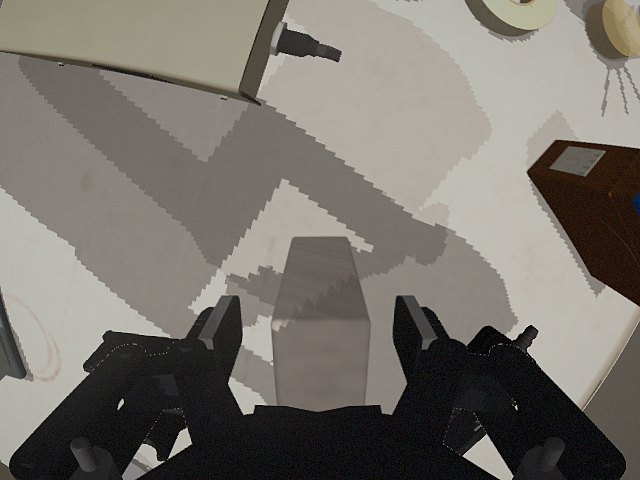

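Call:
apply_moves:
  motion:
    - [-1, [0, 0.04, 0], 0]
    - [-1, [0, 0, 0], 0]
    - [-1, [0, 0, 0], 0]
    - [-1, [0, 0, 0], 0]
    - [-1, [0, 0, 0], 0]

```text
time: 16.47
tcp_pos: [0.6501, -0.1436, 0.0503]
tcp_rot: [3.14, 0.001, 1.915]
wrist_force: [-0.8, 0.0, 6.4]
opening: 0.0295
```

Call:
apply_moves:
  motion:
    - [-1, [0, 0, -0.3], 0]
    - [-1, [0, 0, -0.8], 0]
    - [-1, [0, 0, -1], 0]
    - [-1, [0, 0, -1], 0]
    - [-1, [0, 0, -1], 0]

```text
time: 16.88
tcp_pos: [0.6493, -0.1435, 0.1533]
tcp_rot: [-3.141, 0.0, 1.915]
wrist_force: [0.3, -1.3, -1.4]
opening: 0.0296
```

Call:
apply_moves:
  motion:
    - [-1, [0, 0, -0.8], 0]
    - [-1, [0, 0, 0], 0]

```text
time: 17.05
tcp_pos: [0.6508, -0.1439, 0.1771]
tcp_rot: [3.137, 0.004, 1.915]
wrist_force: [0.6, 0.6, -0.2]
opening: 0.0293
```

Run:
```python
from h import *
plan([.3596,-.1891,.17],np.radians(109.7))
c=env.get_calibration("wrist");p,d=env.read_camera("wrist")
cv2.imwrite("pics/w10.png",p[:,:,::-1])
p,d=env.read_camera("scene");crop(p[:,:,::-1],270,110,510,330,3,"pics/s19.png")
```

```text
q [-0.33  0.36  1.29 -0.    1.49 -0.68] tcp [ 0.6508 -0.1439  0.1771] yaw 109.7 dyaw -0.0
[[0.19, -0.96, 0.02], np.float64(0.0)]
[[0.19, -0.96, 0.02], np.float64(0.0)]
[[0.19, -0.96, 0.02], np.float64(0.0)]
[[0.19, -0.96, 0.02], np.float64(0.0)]
[[0.19, -0.96, 0.02], np.float64(0.0)]
[[0.19, -0.96, 0.02], np.float64(0.0)]
[[0.19, -0.96, 0.02], np.float64(0.0)]
[[0.19, -0.96, 0.02], np.float64(0.0)]
[[0.19, -0.96, 0.02], np.float64(0.0)]
[[0.19, -0.96, 0.02], np.float64(0.0)]
[[0.19, -0.96, 0.02], np.float64(0.0)]
[[0.19, -0.96, 0.02], np.float64(0.0)]
```

View pics/s19.png

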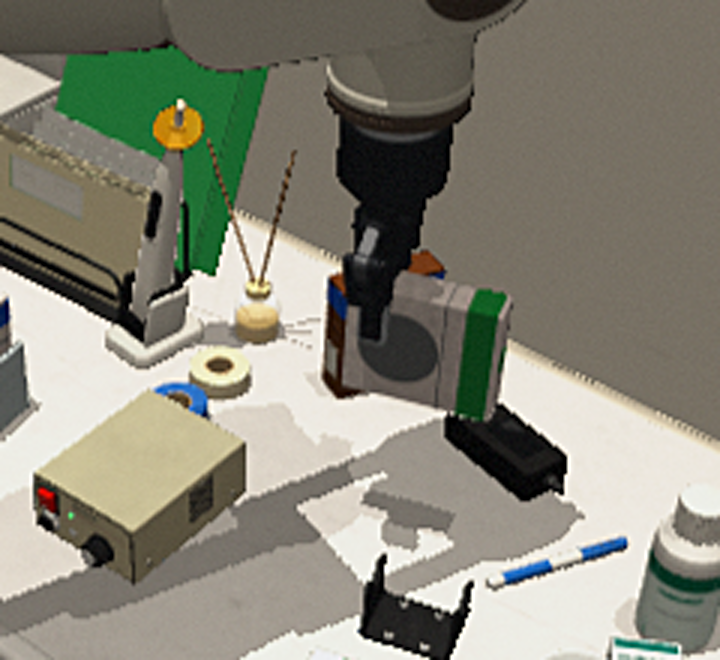

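Call:
apply_moves:
  motion:
    - [-1, [0.19, -0.96, 0], 0]
    - [-1, [0.19, -0.96, 0], 0]
    - [-1, [0.19, -0.96, 0], 0]
    - [-1, [0.19, -0.96, 0], 0]
    - [-1, [0.19, -0.96, 0], 0]

```text
time: 17.57
tcp_pos: [0.5268, -0.1614, 0.1701]
tcp_rot: [-3.14, -0.001, 1.915]
wrist_force: [0.7, -0.8, -0.8]
opening: 0.0295
```

Call:
apply_moves:
  motion:
    - [-1, [0.19, -0.96, 0], 0]
    - [-1, [0.19, -0.96, 0], 0]
    - [-1, [0.19, -0.96, 0], 0]
    - [-1, [0.19, -0.96, 0], 0]
    - [-1, [0.19, -0.96, 0], 0]

```text
time: 17.98
tcp_pos: [0.4059, -0.1794, 0.1703]
tcp_rot: [-3.14, -0.001, 1.915]
wrist_force: [-0.2, 0.2, -1.3]
opening: 0.0291
```

Call:
apply_moves:
  motion:
    - [-1, [0.19, -0.96, 0], 0]
    - [-1, [0.19, -0.7, 0], 0]
    - [-1, [0, 0, 0], 0]

```text
time: 18.23
tcp_pos: [0.3625, -0.1846, 0.1707]
tcp_rot: [-3.14, -0.001, 1.914]
wrist_force: [0.1, 0.3, -2.0]
opening: 0.0296
```

Run:
```python
from h import *
plan([.3596,-.1891,.07],np.radians(109.7))
c=env.get_calibration("wrist");p,d=env.read_camera("wrist"); np.save("pics/w11c.npy",c,allow_pickle=True)
cv2.imwrite("pics/w11.png",p[:,:,::-1])
p,d=env.read_camera("top");cv2.imwrite("pics/t11f.png",p[:,:,::-1]);crop(p[:,:,::-1],370,270,490,370,6,"pics/t11.png")
p,d=env.read_camera("scene");cv2.imwrite("pics/s20f.png",p[:,:,::-1]);crop(p[:,:,::-1],270,250,470,420,4,"pics/s20.png")
```

```text
q [-0.66 -0.18  1.89 -0.    1.44 -1.  ] tcp [ 0.3625 -0.1846  0.1707] yaw 109.7 dyaw 0.0
[[-0.03, -0.04, 1.01], np.float64(-0.0)]
[[-0.03, -0.04, 1.01], np.float64(-0.0)]
[[-0.03, -0.04, 1.01], np.float64(-0.0)]
[[-0.03, -0.04, 1.01], np.float64(-0.0)]
```

View pics/w11.png

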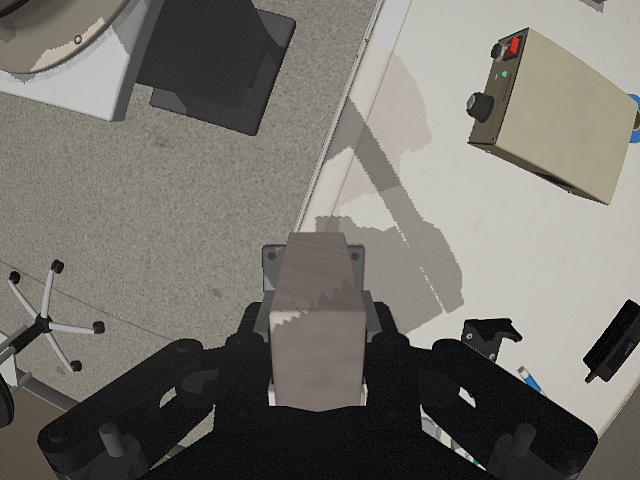

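View pics/s20.png

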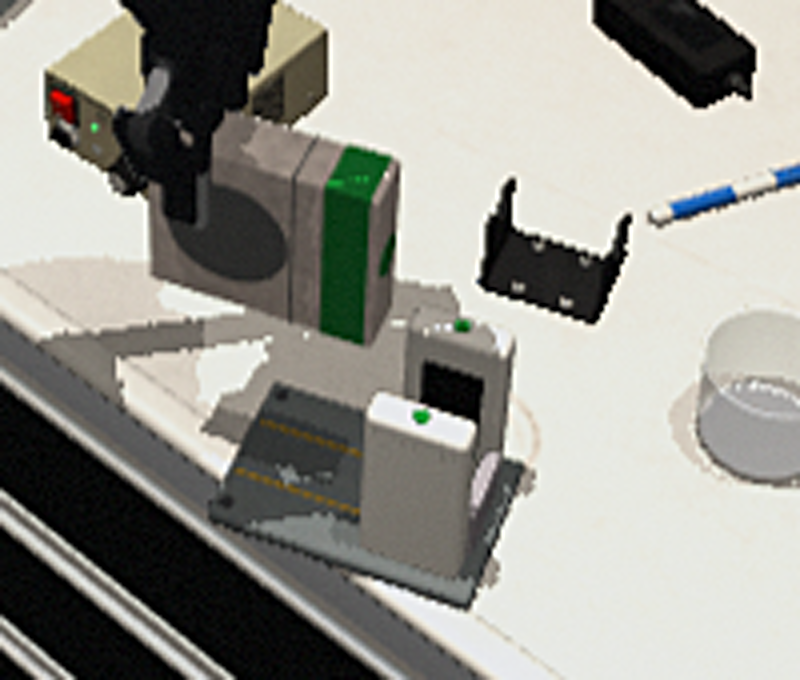

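View pics/t11.png

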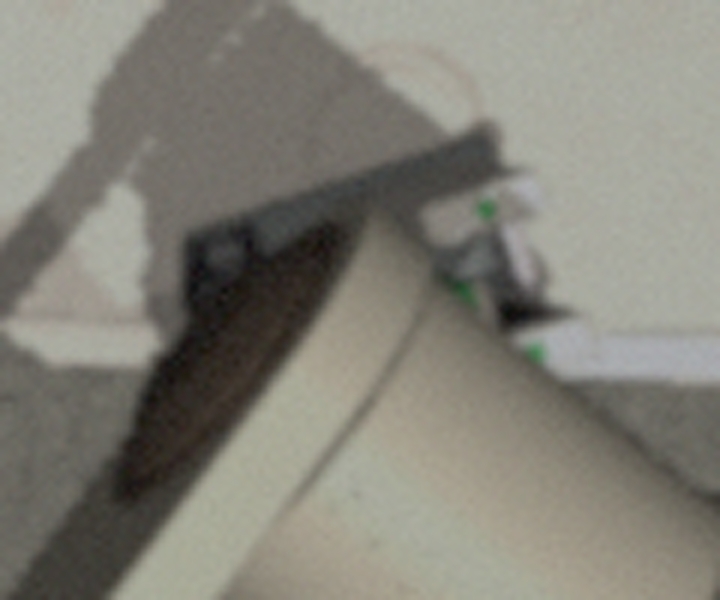

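Run:
```python
from h import *
c=np.load("pics/w11c.npy",allow_pickle=True).item()
p=cv2.imread("pics/w11.png");crop(p,240,220,400,340,5,"pics/w11c.png")
a,b=[wonz(c,*q,.010) for q in [(263,246),(364,246)]]
print(a,b,np.linalg.norm(a-b),"mid",(a+b)/2)
O=np.array([.4068,-.321]);ex=np.array([-.337,.942]);ey=np.array([-.942,-.337])
m=((a+b)/2)[:2]-O; print("mid reader",m@ex,m@ey)
t=env.read_state()['tcp_pos'][:2]-O; print("tcp reader",t@ex,t@ey)
cs=env.get_calibration("scene");ct=env.get_calibration("top")
print("expect corners wrist",[wproj(c,[*(O+.12*ex+s*.045*ey),.01]) for s in (1,-1)])
```

```text
[ 0.32535106 -0.21908179  0.01      ] [ 0.40678391 -0.18990714  0.01      ] 0.08650126299521746 mid [ 0.36606749 -0.20449446  0.01      ]
mid reader 0.12347507431752887 -0.0008923375331466134
tcp reader 0.14227151973950145 -0.006917780862502798
expect corners wrist [(np.float64(260.1173285067243), np.float64(249.7049111062796)), (np.float64(364.8669594486318), np.float64(249.7630591747419))]
```

View pics/w11c.png

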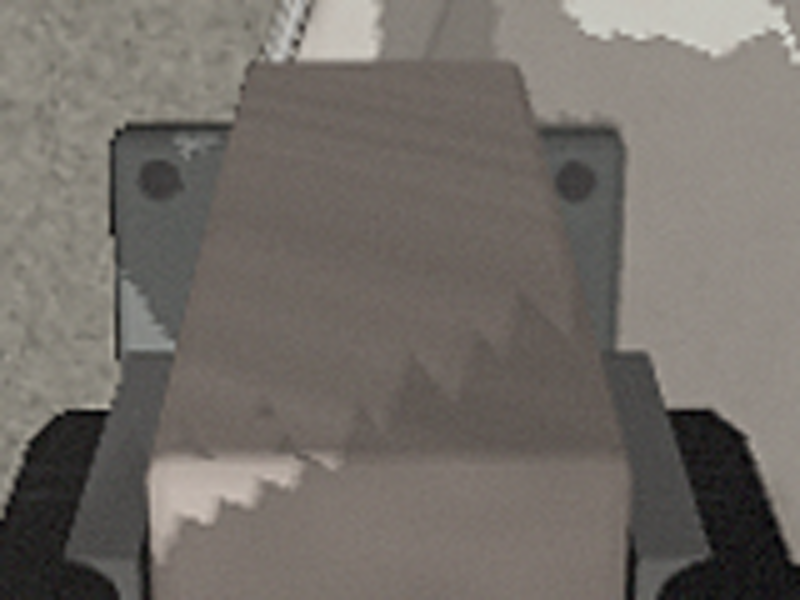

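Call:
apply_moves:
  motion:
    - [-1, [0.3, -0.24, 0.5], 0]
    - [-1, [0, 0, 0.8], 0]
    - [-1, [0, 0, 0.8], 0]
    - [-1, [0, 0, 0.8], 0]
    - [-1, [0, 0, 0.8], 0]

```text
time: 18.8
tcp_pos: [0.3576, -0.1795, 0.0778]
tcp_rot: [-3.141, -0.0, 1.916]
wrist_force: [0.2, -1.0, -1.1]
opening: 0.0293
```

Call:
apply_moves:
  motion:
    - [-1, [0, 0, 0.3], 0]
    - [-1, [0, 0, 0], 0]
    - [-1, [0, 0, 0], 0]

```text
time: 19.05
tcp_pos: [0.3575, -0.1798, 0.0719]
tcp_rot: [-3.141, -0.0, 1.915]
wrist_force: [0.4, -0.4, -1.9]
opening: 0.0294
```

Run:
```python
from h import *
plan([.3596,-.1891,.066],np.radians(109.7))
O=np.array([.4068,-.321]);ex=np.array([-.337,.942]);ey=np.array([-.942,-.337])
t=env.read_state()['tcp_pos'][:2]-O; print("tcp reader",t@ex,t@ey)
c=env.get_calibration("wrist");p,d=env.read_camera("wrist"); np.save("pics/w12c.npy",c,allow_pickle=True)
cv2.imwrite("pics/w12.png",p[:,:,::-1]);crop(p[:,:,::-1],220,200,420,350,4,"pics/w12c.png")
p,d=env.read_camera("scene");cv2.imwrite("pics/s21f.png",p[:,:,::-1]);crop(p[:,:,::-1],270,250,470,420,4,"pics/s21.png")
```

```text
q [-0.66 -0.1   2.03 -0.    1.21 -1.  ] tcp [ 0.3575 -0.1798  0.0719] yaw 109.7 dyaw -0.0
[[-0.38, -0.05, 0.23], np.float64(0.0)]
tcp reader 0.14963680663906923 -0.0011816327566147621
```

View pics/w12c.png

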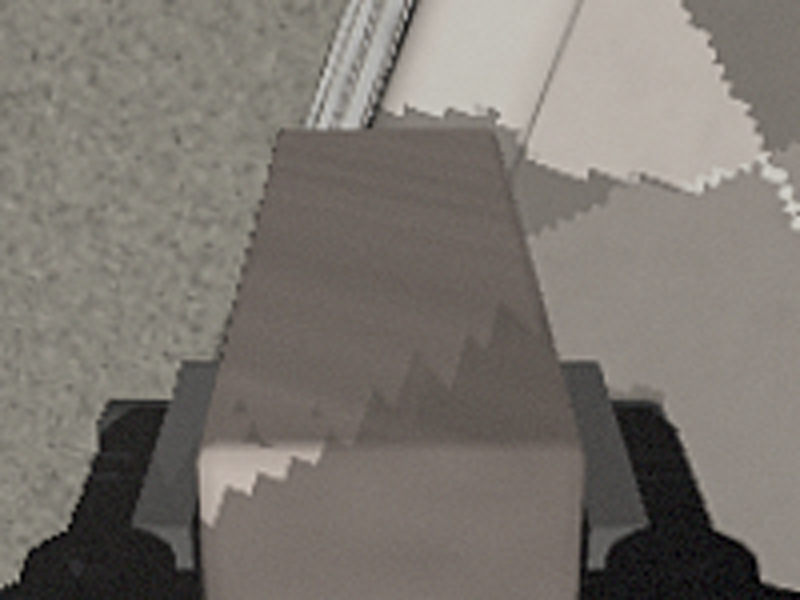

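View pics/s21.png

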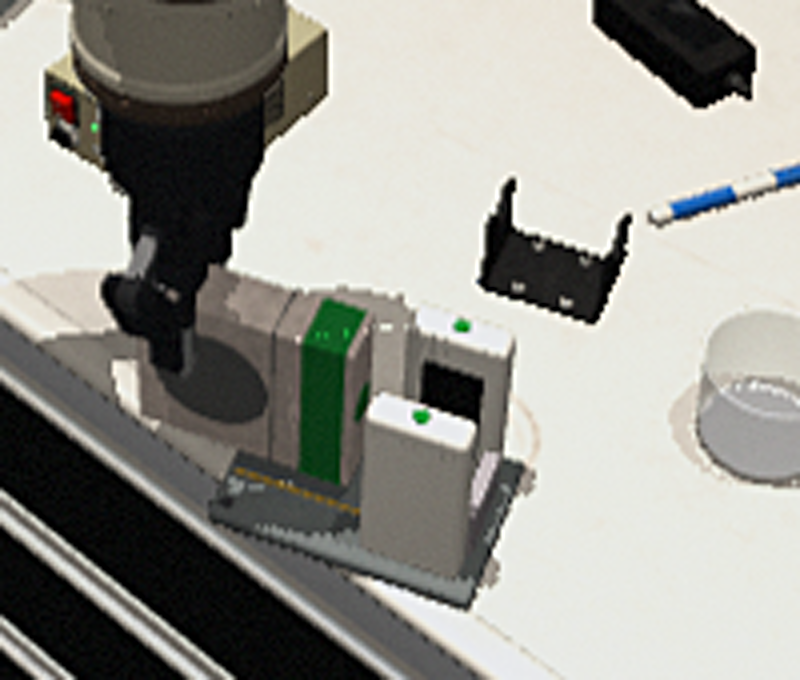

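Run:
```python
from h import *
p=cv2.imread("pics/s21f.png");crop(p,330,300,410,375,9,"pics/s21c.png")
cs=env.get_calibration("scene")
A=onz("scene",385,331,.11)[:2];B=onz("scene",374.92,353.77,.11)[:2]
ey=(B-A)/np.linalg.norm(B-A);ex=np.array([ey[1],-ey[0]]);O=(A+B)/2-.019*ex;print(O,ex,ey)
h=.0719-.0495+.094
for q in [(363,327),(358,333.3),(351,324),(345.5,330)]:
    w=onz("scene",*q,h)[:2]-O; print(q,(w@ex).round(4),(w@ey).round(4))
```

```text
[ 0.40645111 -0.32185133] [-0.33882525  0.94084932] [-0.94084932 -0.33882525]
(363, 327) 0.0586 -0.0172
(358, 333.3) 0.0619 0.0009
(351, 324) 0.082 -0.0156
(345.5, 330) 0.0862 0.0023
```

View pics/s21c.png

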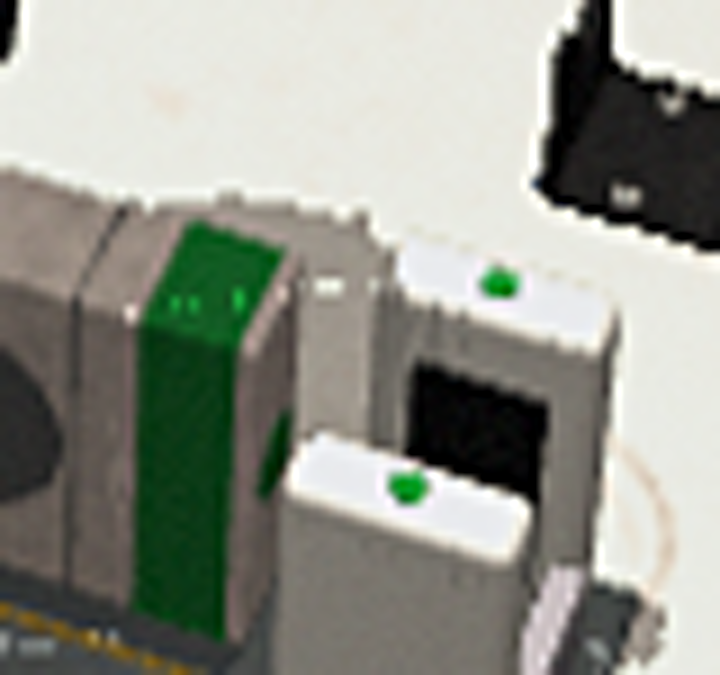

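Run:
```python
from h import *
A=onz("scene",330+500/9,300+284/9,.11)[:2];B=onz("scene",330+408/9,300+488/9,.11)[:2]
ey=(B-A)/np.linalg.norm(B-A);ex=np.array([ey[1],-ey[0]]);O=(A+B)/2-.019*ex;print(O,ex,np.linalg.norm(A-B))
h=.0719-.0495+.094
for q,z in [((297,258),h),((240,350),h),((190,222),h),((140,318),h),((232,640),h-.094),((312,432),.11),((285,490),.11)]:
    w=onz("scene",330+q[0]/9,300+q[1]/9,z)[:2]-O; print(q,(w@ex).round(4),(w@ey).round(4))
```

```text
[ 0.4059954  -0.32328959] [-0.33288972  0.94296577] 0.05811458174487558
(297, 258) 0.0585 -0.0139
(240, 350) 0.0607 0.0139
(190, 222) 0.0825 -0.0145
(140, 318) 0.0825 0.014
(232, 640) 0.0598 0.0134
(312, 432) 0.0415 0.0231
(285, 490) 0.0414 0.0391
```

Call:
apply_moves:
  motion:
    - [-1, [0, 0, 0.2], 0]
    - [-1, [-0.2, 0, 0.15], 0]
    - [-1, [-0.3, 0, 0], 0]
    - [-1, [-0.3, 0, 0], 0]
    - [-1, [-0.2, 0, 0], 0]

```text
time: 19.57
tcp_pos: [0.366, -0.2046, 0.063]
tcp_rot: [3.141, 0.001, 1.915]
wrist_force: [-0.9, -0.3, -1.8]
opening: 0.0294
```

Run:
```python
from h import *
O=np.array([.406,-.3233]);ex=np.array([-.333,.943]);ey=np.array([-.943,-.333])
t=env.read_state()['tcp_pos'][:2]-O; print("tcp reader",t@ex,t@ey)
p,d=env.read_camera("scene");p=p[:,:,::-1];cv2.imwrite("pics/s22f.png",p);crop(p,330,300,410,375,9,"pics/s22c.png")
```

```text
tcp reader 0.12528456484042266 -0.0018589584030002833
```

View pics/s22c.png

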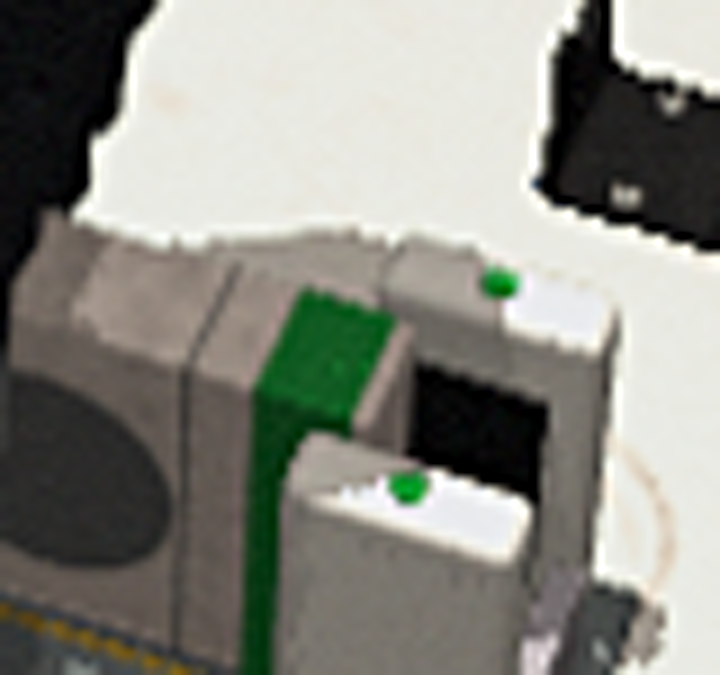

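Call:
apply_moves:
  motion:
    - [-1, [-0.25, 0, 0], 0]
    - [-1, [-0.3, 0, 0], 0]
    - [-1, [-0.3, 0, 0], 0]
    - [-1, [-0.2, 0, 0], 0]
    - [-1, [0, 0, 0], 0]

```text
time: 20.03
tcp_pos: [0.3747, -0.2291, 0.0628]
tcp_rot: [-3.142, 0.0, 1.914]
wrist_force: [0.1, 0.1, -1.5]
opening: 0.0293
```

Call:
apply_moves:
  motion:
    - [-1, [0, 0, 0.04], 0]
    - [-1, [0, 0, 0], 0]

```text
time: 20.2
tcp_pos: [0.3742, -0.2278, 0.0616]
tcp_rot: [-3.141, -0.0, 1.915]
wrist_force: [-1.0, 0.1, -2.2]
opening: 0.0292
```

Run:
```python
from h import *
O=np.array([.406,-.3233]);ex=np.array([-.333,.943]);ey=np.array([-.943,-.333])
t=env.read_state()['tcp_pos'][:2]-O; print("tcp reader",t@ex,t@ey)
p,d=env.read_camera("scene");p=p[:,:,::-1];cv2.imwrite("pics/s23f.png",p);crop(p,330,300,410,375,9,"pics/s23c.png")
```

```text
tcp reader 0.10058945623219237 -0.0018269077101221477
```

View pics/s23c.png

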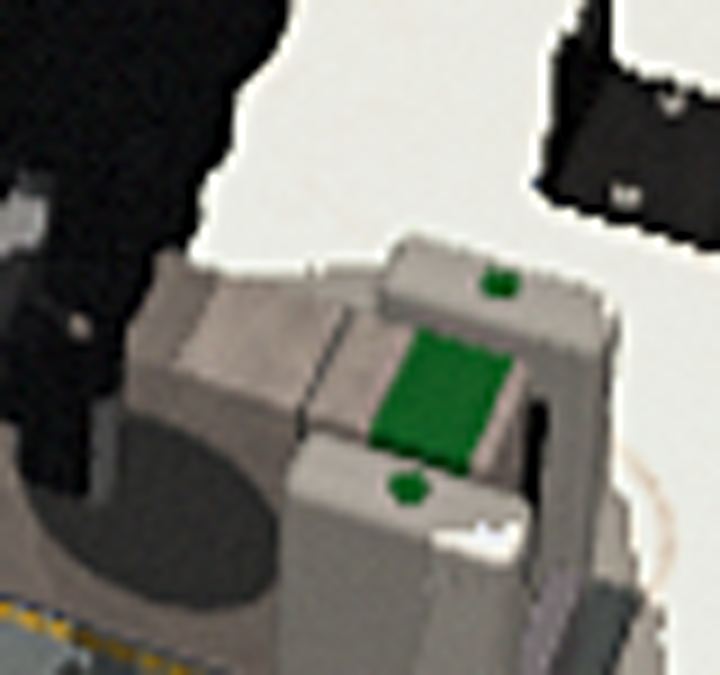

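Call:
apply_moves:
  motion:
    - [-1, [0, 0, 0.06], 0]
    - [-1, [0, 0, 0], 0]

```text
time: 20.42
tcp_pos: [0.3744, -0.2279, 0.0604]
tcp_rot: [3.141, 0.0, 1.915]
wrist_force: [-0.3, -0.6, -0.9]
opening: 0.0295
```

Call:
apply_moves:
  motion:
    - [-1, [-0.1, 0, 0.06], 0]
    - [-1, [0, 0, 0], 0]

```text
time: 20.58
tcp_pos: [0.3748, -0.2289, 0.06]
tcp_rot: [-3.141, -0.003, 1.915]
wrist_force: [-14.1, 22.1, 35.8]
opening: 0.0292
```

Call:
apply_moves:
  motion:
    - [-1, [0, 0, -0.06], 0]
    - [-1, [0, 0, 0], 0]

```text
time: 20.75
tcp_pos: [0.3754, -0.2303, 0.0606]
tcp_rot: [3.141, 0.001, 1.915]
wrist_force: [0.7, -0.9, -1.5]
opening: 0.0291
```

Off the plate now, free. Push on toward the stop in small steps.

Call:
apply_moves:
  motion:
    - [-1, [-0.1, 0, 0], 0]
    - [-1, [-0.1, 0, 0], 0]
    - [-1, [0, 0, 0], 0]

```text
time: 21.0
tcp_pos: [0.3767, -0.2344, 0.0601]
tcp_rot: [-3.141, -0.003, 1.915]
wrist_force: [-2.4, 11.0, 6.4]
opening: 0.0297
```

Call:
apply_moves:
  motion:
    - [-1, [-0.04, 0, 0], 0]
    - [-1, [0, 0, 0], 0]

```text
time: 21.17
tcp_pos: [0.3767, -0.2344, 0.0601]
tcp_rot: [-3.141, -0.004, 1.915]
wrist_force: [-6.5, 21.9, 15.8]
opening: 0.0293
```

Run:
```python
from h import *
O=np.array([.406,-.3233]);ex=np.array([-.333,.943]);ey=np.array([-.943,-.333])
t=env.read_state()['tcp_pos'][:2]-O; print("tcp reader",t@ex,t@ey)
p,d=env.read_camera("scene");p=p[:,:,::-1];cv2.imwrite("pics/s24f.png",p);crop(p,330,300,410,375,9,"pics/s24c.png")
```

```text
tcp reader 0.09354728078590127 -0.0020045025691802602
```

View pics/s24c.png

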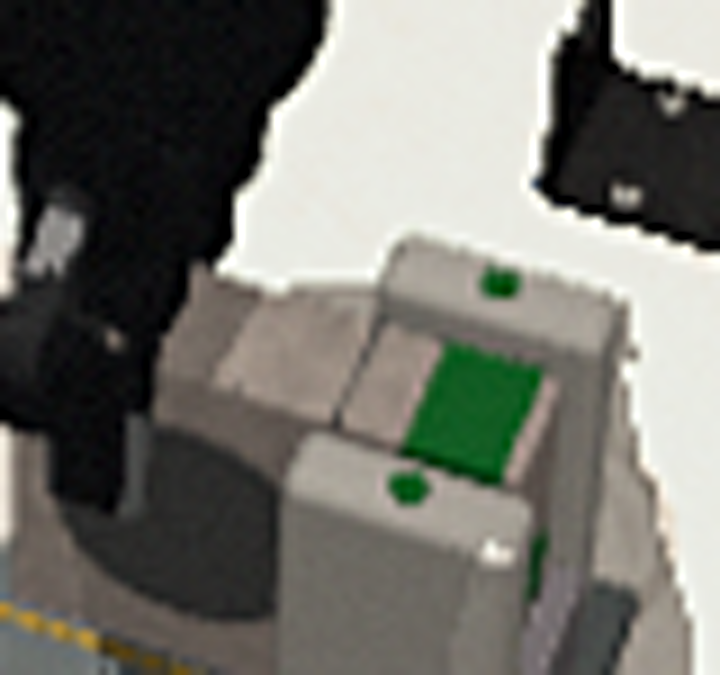

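Run:
```python
from h import *
A=onz("scene",330+500/9,300+284/9,.11)[:2];B=onz("scene",330+408/9,300+488/9,.11)[:2]
ey=(B-A)/np.linalg.norm(B-A);ex=np.array([ey[1],-ey[0]]);O=(A+B)/2-.019*ex
for q,z in [((557,380),.1045),((510,480),.1045),((545,370),.1045),((450,345),.1045)]:
    w=onz("scene",330+q[0]/9,300+q[1]/9,z)[:2]-O; print(q,(w@ex).round(4),(w@ey).round(4))
```

```text
(557, 380) 0.0013 -0.0137
(510, 480) 0.002 0.0148
(545, 370) 0.0044 -0.0153
(450, 345) 0.0245 -0.014
```

Call:
apply_moves:
  motion:
    - [-1, [0.05, 0, 0.01], 0]
    - [-1, [0, 0, 0], 0]

```text
time: 21.38
tcp_pos: [0.3767, -0.2344, 0.06]
tcp_rot: [-3.141, -0.001, 1.915]
wrist_force: [-3.2, 8.9, 7.9]
opening: 0.029
```

Call:
apply_moves:
  motion:
    - [-1, [0.02, 0, 0.01], 0]
    - [-0.27, [0, 0, 0], 0]
    - [-0.25, [0, 0, 0], 0]
    - [-0.2, [0, 0, 0], 0]
    - [-0.1, [0, 0, 0], 0]

```text
time: 21.8
tcp_pos: [0.3767, -0.2346, 0.0597]
tcp_rot: [-3.141, 0.0, 1.915]
wrist_force: [-1.2, 0.0, 0.2]
opening: 0.0386
```

Run:
```python
from h import *
c=env.get_calibration("wrist");p,d=env.read_camera("wrist");cv2.imwrite("pics/w25.png",p[:,:,::-1])
p,d=env.read_camera("scene");p=p[:,:,::-1];cv2.imwrite("pics/s25f.png",p);crop(p,330,300,410,375,9,"pics/s25c.png")
```

```text
(no output)
```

View pics/s25c.png

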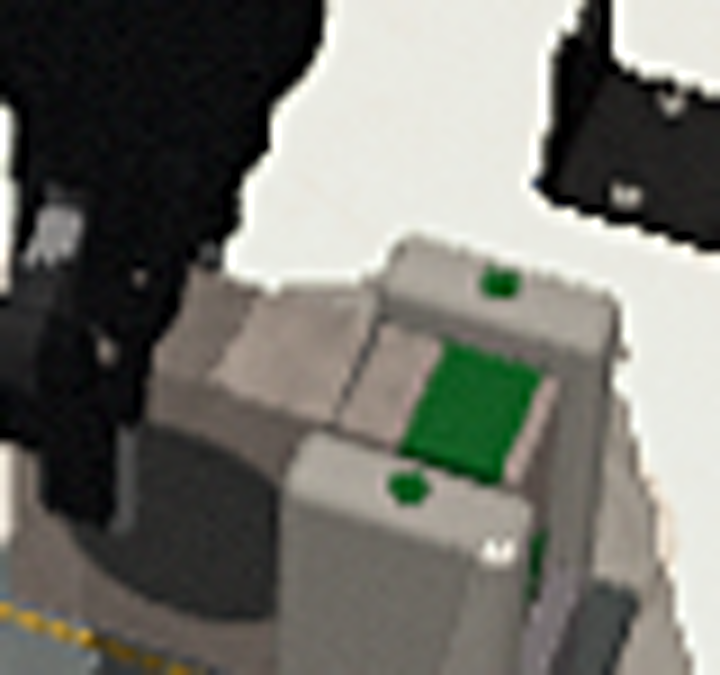

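View pics/w25.png

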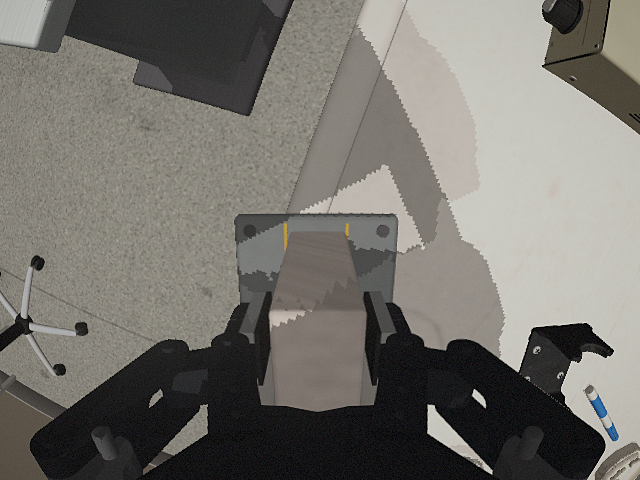

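Call:
apply_moves:
  motion:
    - [0.2, [0, 0, 0], 0]
    - [0.2, [0, 0, 0], 0]
    - [0.2, [0, 0, -0.5], 0]
    - [0.2, [0, 0, -0.8], 0]
    - [0.2, [0, 0, -0.8], 0]

```text
time: 22.32
tcp_pos: [0.3764, -0.2341, 0.1127]
tcp_rot: [-3.141, -0.001, 1.915]
wrist_force: [0.4, -0.7, 0.7]
opening: 0.0513
```

Call:
apply_moves:
  motion:
    - [0.2, [0, 0, -0.8], 0]
    - [0.2, [0.8, 0, -0.8], 0]
    - [0.2, [0.9, 0, -0.5], 0]
    - [0.2, [0.9, 0.3, 0], 0]
    - [0.2, [0.5, 0, 0], 0]

```text
time: 22.73
tcp_pos: [0.3577, -0.1575, 0.1655]
tcp_rot: [3.14, 0.001, 1.915]
wrist_force: [-0.1, -0.3, -0.1]
opening: 0.0514
```

Run:
```python
from h import *
s=env.read_state();print(s['time'],s['tcp_pos'])
c=env.get_calibration("wrist");np.save("pics/w26c.npy",c,allow_pickle=True);p,d=env.read_camera("wrist");cv2.imwrite("pics/w26.png",p[:,:,::-1])
p,d=env.read_camera("scene");p=p[:,:,::-1];cv2.imwrite("pics/s26f.png",p);crop(p,330,300,410,375,9,"pics/s26c.png")
p,d=env.read_camera("top");p=p[:,:,::-1];cv2.imwrite("pics/t26f.png",p);crop(p,390,280,480,350,8,"pics/t26c.png")
```

```text
22.7333 [ 0.35767369 -0.15745019  0.16553222]
```

View pics/s26f.png

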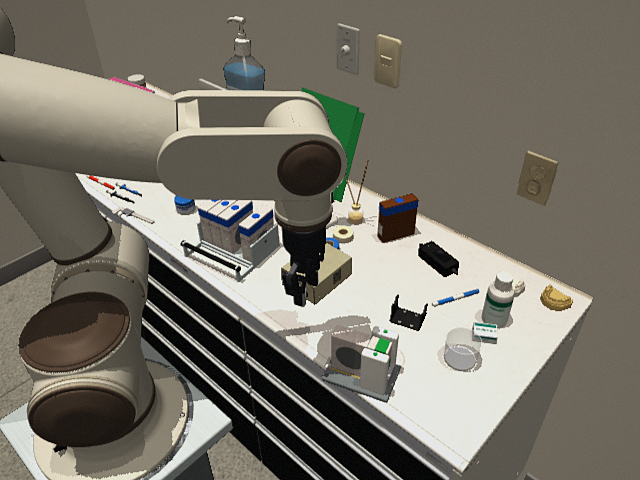

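View pics/w26.png

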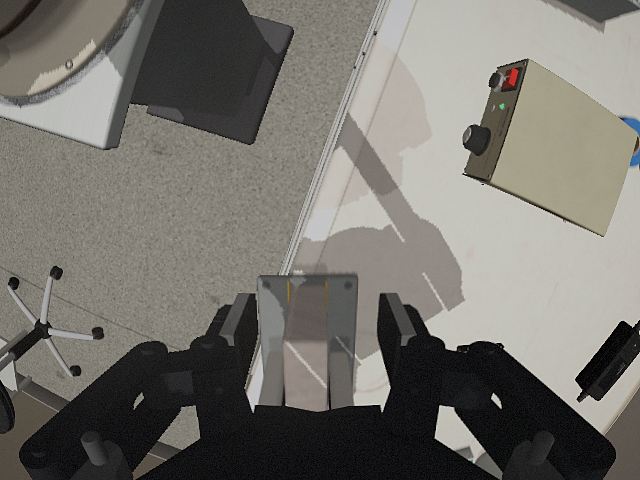

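View pics/t26c.png

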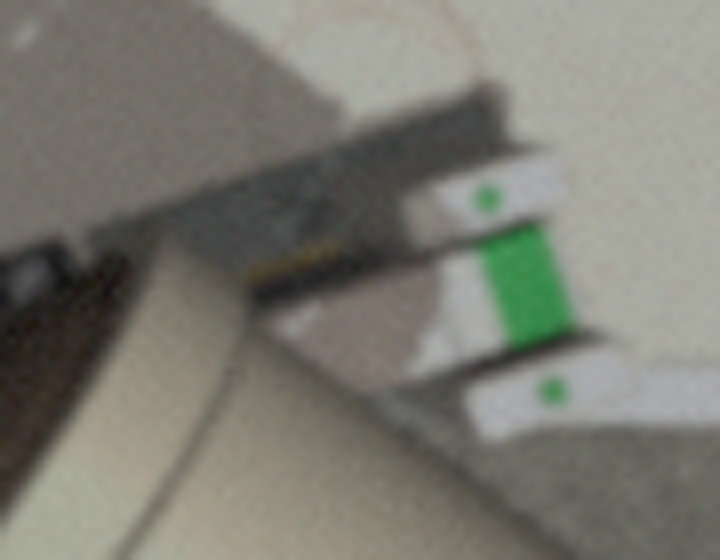

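View pics/s26c.png

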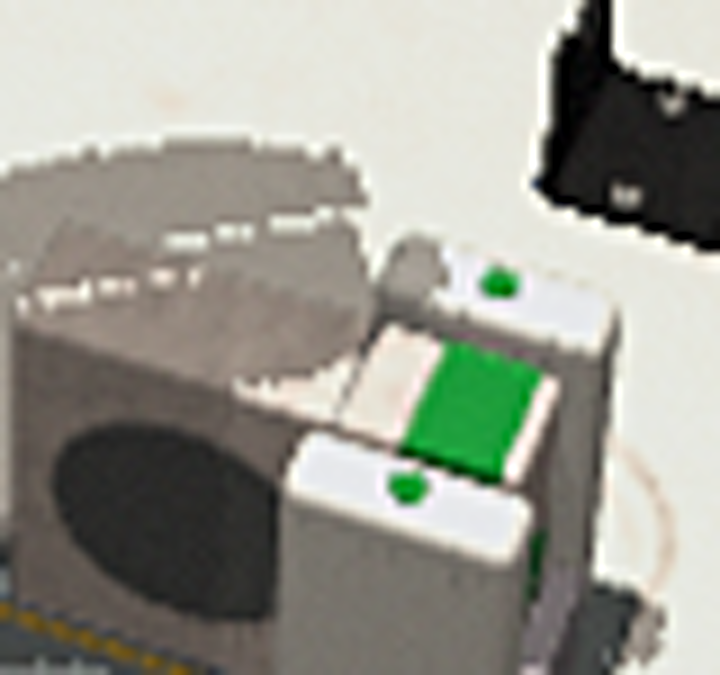

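Run:
```python
from h import *
def rep(n,s,ox,oy,dA,dB,pts):
    f=lambda q,z: onz(n,ox+(q[0]+.5)/s-.5,oy+(q[1]+.5)/s-.5,z)[:2]
    A=f(dA,.11);B=f(dB,.11)
    ey=(B-A)/np.linalg.norm(B-A);ex=np.array([ey[1],-ey[0]]);O=(A+B)/2-.019*ex; print(n,np.linalg.norm(A-B))
    for q in pts: w=f(q,.104)-O; print(q,(w@ex*1000).round(1),(w@ey*1000).round(1))
rep("top",8,390,280,(488,198),(553,390),[(485,240),(545,222),(512,350),(578,330)])
rep("scene",9,330,300,(500,284),(408,488),[(450,343),(545,370),(408,448),(500,482),(557,380),(512,482)])
for n,f,b in(("top","pics/t26f.png",(440,300,470,335)),("scene","pics/s26f.png",(365,325,400,360))):
    p=cv2.imread(f);m=cv2.inRange(cv2.cvtColor(p,cv2.COLOR_BGR2HSV),(45,90,50),(85,255,255))
    k,l,s,ce=cv2.connectedComponentsWithStats(m);L=[]
    for i in range(1,k):
        if b[0]<ce[i][0]<b[2] and b[1]<ce[i][1]<b[3] and s[i,4]>3:L.append((s[i,4],ce[i]));print(n,ce[i].round(2),s[i,4])
    L.sort(key=lambda t:-t[0]); D=sorted([L[1][1],L[2][1]],key=lambda t:t[1])
    A=onz(n,*D[0],.11)[:2];B=onz(n,*D[1],.11)[:2];ey=(B-A)/np.linalg.norm(B-A);ex=np.array([ey[1],-ey[0]]);O=(A+B)/2-.019*ex
    w=onz(n,*L[0][1],.104)[:2]-O;print("band centre reader mm",w@ex*1e3,w@ey*1e3,np.linalg.norm(A-B))
```

```text
top 0.05784917494902392
(485, 240) 22.4 -16.9
(545, 222) 4.1 -16.4
(512, 350) 25.3 15.5
(578, 330) 5.1 16.0
scene 0.05818934603748979
(450, 343) 24.8 -15.0
(545, 370) 4.5 -15.7
(408, 448) 23.7 14.6
(500, 482) 3.8 15.7
(557, 380) 1.4 -14.1
(512, 482) 1.6 14.7
top [455.35 315.35] 113Traceback (most recent call last):
  File "<stdin>", line 14, in <module>
IndexError: list index out of range
```

Run:
```python
from h import *
p=cv2.imread("pics/t26f.png");a=cv2.imread("pics/top0.png")
def bl(p):
    m=cv2.inRange(cv2.cvtColor(p,cv2.COLOR_BGR2HSV),(100,120,60),(130,255,255));k,l,s,ce=cv2.connectedComponentsWithStats(m)
    return [(ce[i].round(1).tolist(),int(s[i,4])) for i in range(1,k) if s[i,4]>15 and ce[i][1]>200]
print(bl(a));print(bl(p))
d=cv2.absdiff(a,p)[225:270,462:505].mean();print("beaker diff",d)
print(env.close_job())
```

```text
[([436.9, 206.1], 25), ([312.0, 218.6], 180), ([145.6, 270.1], 337), ([258.9, 268.1], 38), ([231.3, 272.1], 37), ([217.6, 274.2], 37), ([203.8, 276.2], 38)]
[([436.9, 206.2], 24), ([311.9, 218.4], 174), ([145.6, 270.1], 336), ([258.9, 268.1], 38), ([231.3, 272.2], 36), ([217.6, 274.2], 37), ([203.8, 276.2], 38)]
beaker diff 2.052885443583118
the job is handed in; nothing more can be done
None
```

The job is handed in at about 23 s robot time, and the green-banded box now stands in the reader with its green end at the stop.

**What I did, in order:**
- I hooked the box behind its top edge with shut fingers, tipped it forward onto the rail and let go.
- I lifted it out and set it down on the free patch.
- I let go, took it again by the plain end and slid it between the reader heads to the stop. Then I let go and backed away.

**Last checks:**
- **In the channel:** the scene and top views put the box within about 0.5 mm of the middle line, standing on its long narrow side.
- **At the stop:** the image puts the green end 1–2 mm in front of the stop. The hand stopped moving there under about 20 N, so I took it as touching and did not push again from behind.
- **The rest of the scene:** the four blue boxes, the jar and the tape roll are within 0.2 px of where they started. The beaker's patch of the image is essentially unchanged.

**What did not go as planned:**
- **On the counter:** pressing the tilted box down did not turn it level in the grip. The wrist force reached about 68 N, below the 120 N limit. I eased off and opened the fingers slightly, so it dropped the last part of the way onto its side between them.
- **On the reader plate:** one touch showed about 44 N at the wrist, box against plate, before I lifted it off.
- **Failed check:** the last script for the band centre stopped with an error, so the position in the reader rests on corners I read off the pictures.

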